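# Lay out a fossil tail for its record photograph

## Task

Complete the fossil tail on the board for its record photograph: set the three loose vertebrae upright on the three rubber pads, one centred on each, in order of size, with the largest next to the hip block, the smallest next to the slender tail end and the medium one between them, their upright blades running along the row. Lay the black-and-white photo scale flat on the bare strip of the board in front of the medium vertebra (on the robot's side), centred on it and parallel to the row.

Things in the scene. Friction and masses are not known exactly. Their poses are not given: they have to be found in the camera images.
- large_vertebra: The largest of three. Loose brown fossil vertebra, about 280 g: waisted barrel 56 mm long (y), 48 mm across, on a flat belly; upright blade on top 14 mm thick (x), 35 mm long (y), its top edge 80 mm above the underside, 31 above the barrel; lower side stubs 86 mm over their ends (x). Same both ways round, starts upright on the table. Origin: centre of underside, z up.
- medium_vertebra: Middle of three in size. Loose brown fossil vertebra, about 150 g: waisted barrel 44 mm long (y), 38 mm across, on a flat belly; upright blade on top 12 mm thick (x), 27 mm long (y), its top edge 68 mm above the underside, 29 above the barrel; lower side stubs 68 mm over their ends (x). Same both ways round, starts upright on the table. Origin: centre of underside, z up.
- small_vertebra: The smallest of three. Loose brown fossil vertebra, about 80 g: waisted barrel 34 mm long (y), 30 mm across, on a flat belly; upright blade on top 10 mm thick (x), 21 mm long (y), its top edge 58 mm above the underside, 27 above the barrel; lower side stubs 52 mm over their ends (x). Same both ways round, starts upright on the table. Origin: centre of underside, z up.
- scale_bar: Loose photo scale: white plastic bar with black squares on top, 20 mm (x) by 100 mm (y, its long axis) by 16 mm high, 80 g, lying flat, with an upright grey grip fin at its middle, 12 mm thick (x), 26 mm long (y), its top 58 mm above the underside. Origin at the centre of its underside, z up.
- board: Fixed plywood layout board, 180 mm (x) by 440 mm (y, along the row), its top 12 mm above the table, turned up to 9 degrees either way. Origin on its underside, on the line of the row, midway along; x points away from the robot. It reaches 115 mm in front of the origin (-x, robot side) and 65 mm behind; the bare strip in front of the pads is about x = -32 to -115 mm.
- rest_a: One of three identical fixed plain grey rubber pads in a row on the board, 56 x 56 x 10 mm. Which of the three is next to the hip block varies. Origin at the centre of its underside on the board (12 mm above the table), so its top is 22 mm above the table; axes parallel to the board's.
- rest_b: One of three identical fixed plain grey rubber pads in a row on the board, 56 x 56 x 10 mm. Which of the three is next to the hip block varies. Origin at the centre of its underside on the board (12 mm above the table), so its top is 22 mm above the table; axes parallel to the board's.
- rest_c: One of three identical fixed plain grey rubber pads in a row on the board, 56 x 56 x 10 mm. Which of the three is next to the hip block varies. Origin at the centre of its underside on the board (12 mm above the table), so its top is 22 mm above the table; axes parallel to the board's.
- hip_block: Fixed at one end of the row (either end): white plaster slab 105 mm (x) by 72 mm (y) with the large brown fused hip bone on it, 80 mm high above the board. Origin at the centre of its underside on the board; about 170 mm from the board's origin.
- tail_end: Fixed at the other end of the row: small white plaster slab 50 mm (x) by 62 mm (y) with a thin brown knobbly rod of bone, 27 mm high above the board. Origin at the centre of its underside on the board; about 170 mm from the board's origin.
Things that resemble listed ones, but are neither listed nor needed, are in the scene too. What is shaped like the small_vertebra but green is not meant.

How it is judged:
By the outcome, as a careful person would: the job done as asked, in the order asked, and still so for the second after the job is handed in, with the robot touching nothing.
It also fails if it takes over 120 s, if anything falls off the work surface, if the arm or the gripper's body presses on something with over 40 N, if the wrist force passes 120 N, or if a joint passes its speed limit or range.

## Robot

A 7-joint arm with a two-finger parallel gripper is mounted at the origin on the work surface. World frame = base frame: x ahead of the robot, y to its left, z up, the work surface at z = 0. Lengths are in m, angles in degrees, forces in N, time in s.
With the tool pointing down it reaches from about 0.425 to 0.875 m from the base axis. Payload 4.7 kg.
Tool frame: the origin (TCP) lies at the very end of the fingers, on their centre line; the grasp point (between the pads) lies 19 mm behind it; y points along the fingers, z is the direction in which the jaws open and shut, and the axes are right-handed (so a half turn about y gives the same grasp; the last joint's range is limited). The gripper opens to 87 mm and grips with 3 to 60 N. Pads are 19 mm wide; open, the fingers measure 117 mm over their backs; the gripper's body (75 mm by 190 mm) begins 51 mm behind the grasp point.
Start: joints at [65.38, 18.392, -4.016, 83.108, 1.295, 78.541, -3.26], TCP at [0.279, -0.587, 0.223] pointing down, gripper open.
Joint ranges: [-163.93, 163.93], [-17.29, 119.83], [-79.2, 71.16], [3.27, 140.29], [-89.18, 269.18], [5.43, 117.66], [-154.24, 154.24]. Speed limits (degrees/s): [147.25, 147.25, 180, 180, 180, 180, 180].

## Interface

Orientations are given as [roll, pitch, yaw] about the fixed x, y, z axes, in that order (R = Rz(yaw) Ry(pitch) Rx(roll)).
In Python, from cell import env gives the robot as it stands.
- The arm moves only by the shell command python3 -m pendant 'ROWS' [FORCE]. ROWS is JSON, one flat list of numbers, 7 for each row, row after row: the shift along the world's x, y, z in units of 40 mm (1.0 is 40 mm), then the turn, a rotation vector about the world's x, y, z in units of 10 degrees (1.0 is 10 degrees), then the finger opening in mm, from 0 to 87. In form: [x, y, z, wx, wy, wz, jaw, x, y, z, wx, wy, wz, jaw, ...]. A call has 1 to 10 rows; each row shifts and turns the commanded pose from where the row before left it; what a row does not reach is not made up. A row lasts 1/8 s, in which the tool goes at most 62.5 mm and 10.7 degrees, less where a joint would pass 70% of its speed; a pose out of reach is approached as far as the arm can. A call is refused whole if a number of a shift passes 1 or a number of a turn 1, either way. A call with a gripper value outside its range is refused whole. The fingers move at their own pace and stop on an object; FORCE is the grip in N (left out, the last holds). Time passes only in rows, so rows that do not move let the fingers close. It gives the time, the measured TCP pose, the force and the opening at its end, in the units of the state.
- env.get_obs(): the state, without advancing time (a new reading comes with each control period).
- env.read_camera(name): name is "side" or "top"; returns a dict with "image" (480x640x3 uint8, red, green, blue), "fx", "fy", "cx", "cy" (pixels), "cam_to_world" (4x4, takes a point from camera to world coordinates). Camera axes: x right, y up, looking along -z (the intrinsics and any distortion apply to the point x, -y, -z); pixel columns grow to the right and rows downward; lengths in m; the calibration is good to about 2 mm. A picture is of the moment at which its call begins. There is no depth.
- env.sign_off(): hands the job in, once; it reports no verdict.
The state is a dict: "time_s": time; "qpos": joint angles; "joint_velocities": joint speeds; "effort": joint torques, N m; "tool_pos": TCP position; "tool_rot": TCP orientation; "force": force on the tool from outside, world axes, zero at the start; "wrist_torque": the same for the moment, N m; "grip_width": finger opening in m.
Only numpy, scipy, OpenCV 4.12 (cv2) and the standard library are available. Lean on these libraries where they do the work, as an engineer would, in place of code of your own. Each camera call takes 0.05 s, during which the arm holds its last target.

## Working session

There is one attempt and no reset: what is moved stays moved. The work goes in short steps, Python scripts to look and compute and a shell command to move; the robot and the scene stay as the last step left them, time stands still between calls to the robot, and variables do not carry over. Pictures are saved under pics/ and viewed, and the job is handed in when it is done.

```bash
ls; mkdir -p pics; python3 - <<'E'
from cell import env
import cv2,numpy as np
for n in("side","top"):
    c=env.read_camera(n); cv2.imwrite(f"pics/{n}0.png",c["image"][:,:,::-1])
    print(n,c["fx"],c["fy"],c["cx"],c["cy"],[k for k in c]);print(np.round(c["cam_to_world"],4).tolist())
o=env.get_obs();print({k:np.round(v,3).tolist() for k,v in o.items()})
E
```

```text
pics
side 525.423617279395 525.423617279395 329.94901140474263 238.10579114499552 ['image', 'fx', 'fy', 'cx', 'cy', 'cam_to_world']
[[-0.8846, 0.3508, -0.3072, 0.1609], [-0.4663, -0.6733, 0.5738, 0.7212], [-0.0055, 0.6508, 0.7592, 1.0208], [0.0, 0.0, 0.0, 1.0]]
top 511.6892901463048 511.6892901463048 315.2078505411051 237.00930994798443 ['image', 'fx', 'fy', 'cx', 'cy', 'cam_to_world']
[[-0.0204, 0.9892, -0.1448, 0.3944], [-0.9998, -0.0191, 0.0101, 0.0127], [0.0073, 0.145, 0.9894, 0.9871], [0.0, 0.0, 0.0, 1.0]]
{'time_s': 0.1, 'qpos': [65.38, 18.434, -4.016, 83.166, 1.294, 78.541, -3.259], 'joint_velocities': [0.075, -0.215, -0.14, -0.163, -0.02, -0.014, -0.006], 'effort': [0.0, -49.257, -0.406, -31.34, -0.064, 0.04, 0.0], 'tool_pos': [0.279, -0.587, 0.222], 'tool_rot': [-90.097, -0.004, -154.569], 'force': [-0.183, -0.536, 0.64], 'wrist_torque': [0.002, 0.048, 0.008], 'grip_width': 0.087}
```

View pics/top0.png

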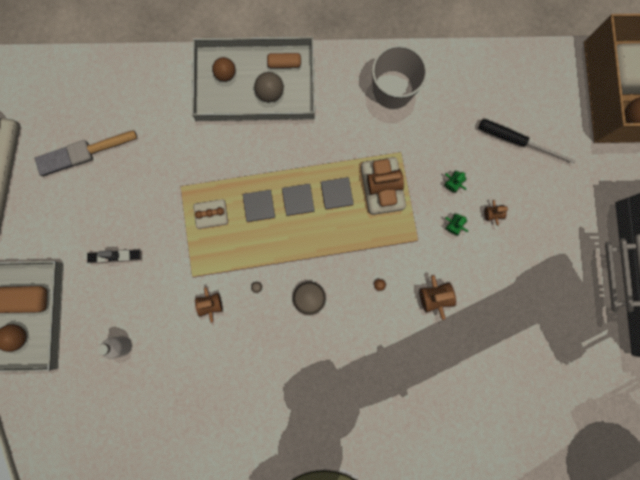

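View pics/side0.png

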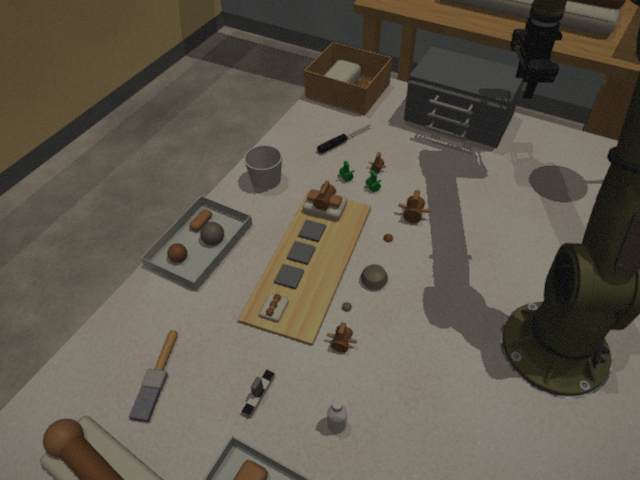

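The top view shows the large vertebra at (438,297), the medium at (208,304), the small brown at (496,213) and the scale at (114,256). The hip block is at the right end of the row. Next I'll look at enlarged crops.

```bash
cat > h.py <<'E'
from cell import env
import cv2,numpy as np
def cam(n):
    c=env.read_camera(n); return c
def proj(c,P):
    T=np.linalg.inv(c["cam_to_world"]);P=np.atleast_2d(P);p=P@T[:3,:3].T+T[:3,3]
    return np.c_[c["cx"]+c["fx"]*p[:,0]/-p[:,2], c["cy"]+c["fy"]*-p[:,1]/-p[:,2]]
def ray(c,uv,z):
    d=np.array([(uv[0]-c["cx"])/c["fx"],-(uv[1]-c["cy"])/c["fy"],-1.]);T=np.array(c["cam_to_world"])
    d=T[:3,:3]@d;o=T[:3,3];return o+d*(z-o[2])/d[2]
def crop(c,u,v,w,s):
    im=c["image"][max(0,v-w*3//4):v+w*3//4,max(0,u-w):u+w]
    return cv2.resize(im[:,:,::-1],None,fx=s,fy=s,interpolation=cv2.INTER_CUBIC)
E
python3 - <<'E'
from h import *
t=cam("top");s=cam("side")
def four(c,pts,name):
    tiles=[]
    for u,v in pts:
        im=crop(c,u,v,26,7)[:270,:360];im=cv2.resize(im,(360,270))
        for k in range(0,52,10):
            cv2.putText(im,str(u-26+k),(k*7,8),0,.3,(255,255,0));cv2.line(im,(k*7,9),(k*7,14),(255,255,0))
            if k<39: cv2.putText(im,str(v-19+k),(0,k*7+3),0,.3,(255,255,0))
        tiles.append(im)
    cv2.imwrite(name,np.vstack([np.hstack(tiles[:2]),np.hstack(tiles[2:])]))
four(t,[(438,297),(208,304),(496,213),(114,256)],"pics/t1.png")
four(s,[(414,208),(342,338),(377,163),(258,392)],"pics/s1.png")
cv2.imwrite("pics/b1.png",crop(t,300,215,130,3))
cv2.imwrite("pics/b2.png",crop(s,310,265,80,5))
E
```

```text
(no output)
```

View pics/t1.png

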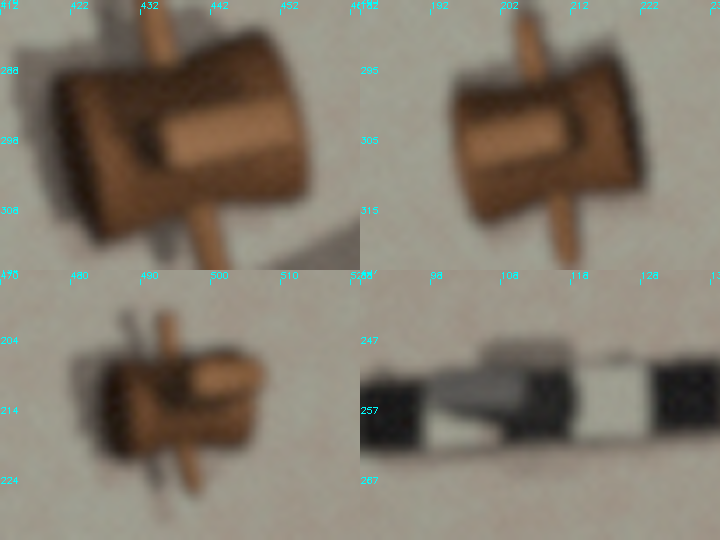

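View pics/s1.png

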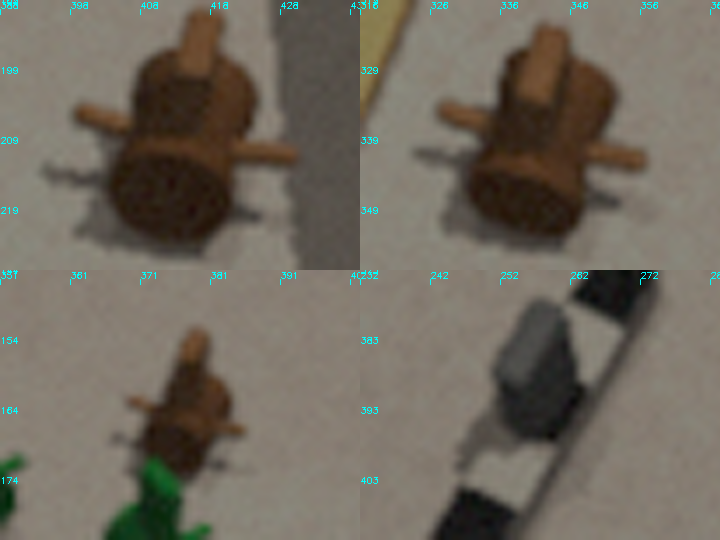

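View pics/b1.png

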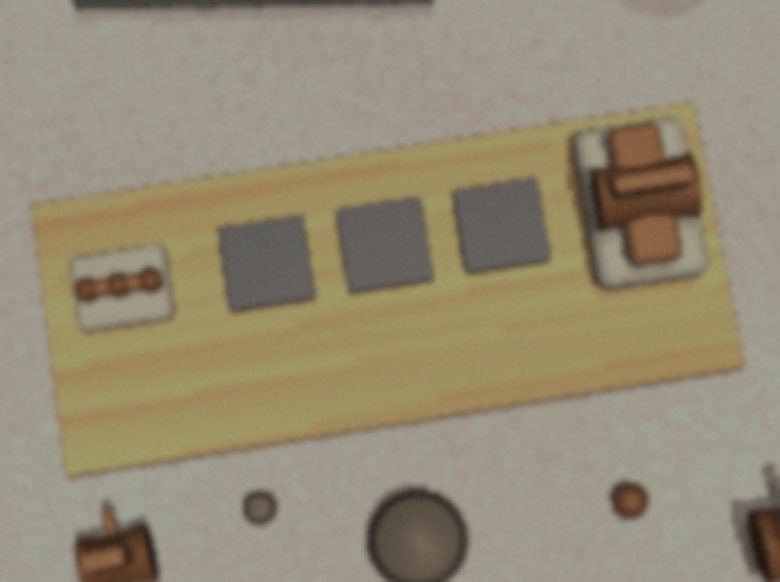

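View pics/b2.png

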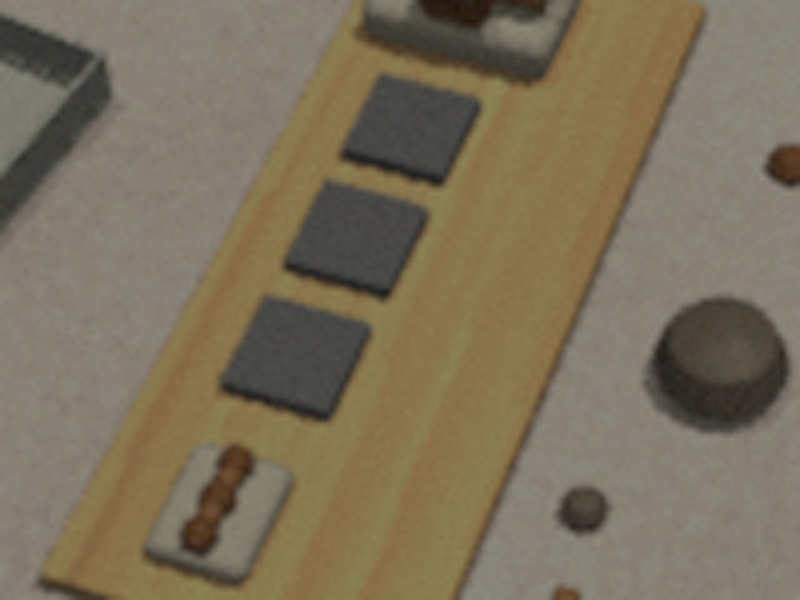

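```bash
python3 - <<'E'
from h import *
t=cam("top");s=cam("side")
def two(c,pts,name):
    tiles=[]
    for u,v in pts:
        S=13
        im=c["image"][v-23:v+23,u-15:u+15] if c is s else c["image"][v-23:v+23,u-15:u+15]
        im=c["image"][v-22:v+23,u-15:u+15] if 0 else c["image"][v-22:v+22,u-30:u+30]
        im=cv2.resize(im[:,:,::-1],None,fx=6.5,fy=6.5,interpolation=cv2.INTER_CUBIC)
        im=np.ascontiguousarray(np.clip(im*1.5,0,255).astype(np.uint8))
        for k in range(0,60,5):
            cv2.line(im,(int((k+.5)*6.5),0),(int((k+.5)*6.5),5),(255,0,0));
            if k%10==0:cv2.putText(im,str(u-30+k),(int(k*6.5),14),0,.3,(255,0,0))
        for k in range(0,44,5):
            cv2.line(im,(0,int((k+.5)*6.5)),(5,int((k+.5)*6.5)),(255,0,0))
            if k%10==0:cv2.putText(im,str(v-22+k),(6,int((k+.5)*6.5)+3),0,.3,(255,0,0))
        tiles.append(im)
    cv2.imwrite(name,np.vstack([np.hstack(tiles[:2]),np.hstack(tiles[2:])]))
two(t,[(438,297),(208,304),(496,213),(114,256)],"pics/t2.png")
two(s,[(412,206),(340,335),(377,163),(258,392)],"pics/s2.png")
E
```

```text
(no output)
```

View pics/t2.png

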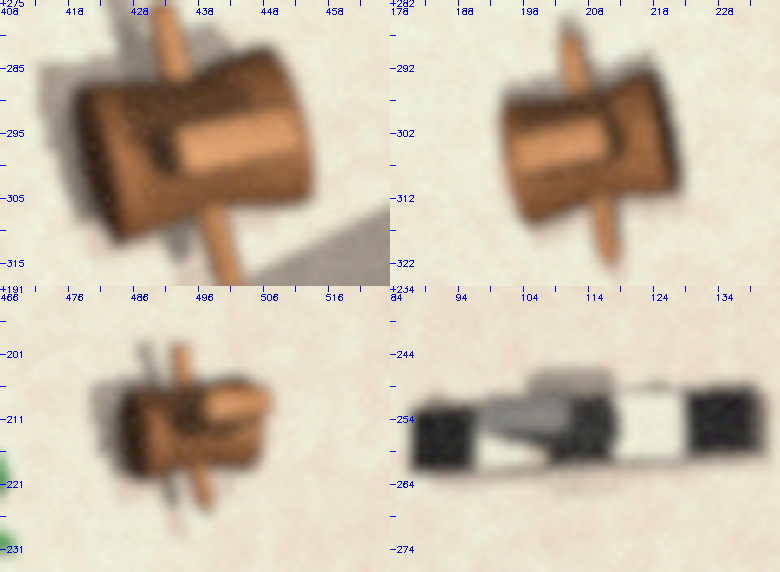

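View pics/s2.png

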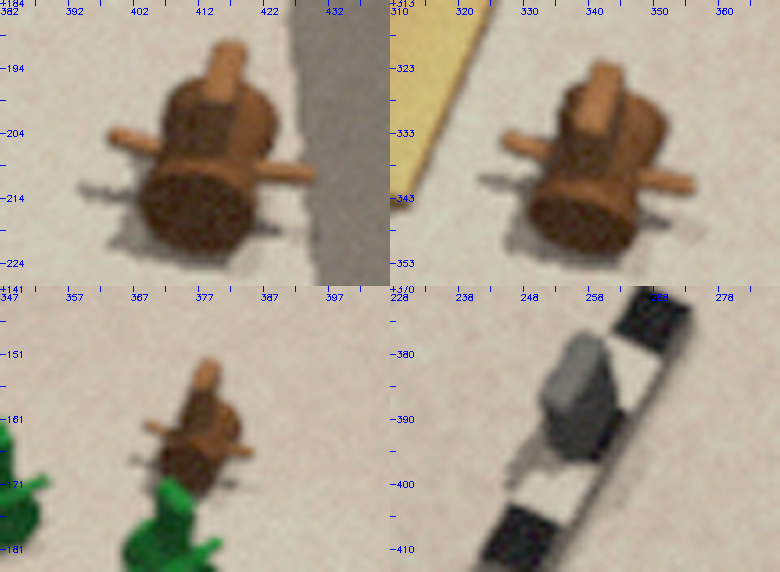

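```bash
cat > fit.py <<'E'
from h import *
from scipy.optimize import least_squares
from itertools import product
def corners(L,W,h):return [(sx*W/2,sy*L/2,h) for sx,sy in((-1,-1),(1,-1),(1,1),(-1,1))]
def fit(obs,L,W,h,stub,x0,zbase=0,cams=None):
    # obs: {cam:(corner list or None, stub list or None)}
    best=None
    for yaw0 in np.radians(np.arange(-90,90,30)):
        def f(p):
            R=np.array([[np.cos(p[2]),-np.sin(p[2]),0],[np.sin(p[2]),np.cos(p[2]),0],[0,0,1]])
            r=[]
            for n,(cs,st) in obs.items():
                if cs is not None:
                    q=proj(cams[n],np.array(corners(L,W,h))@R.T+[p[0],p[1],zbase])
                    rs=[(q-np.roll(np.array(c),k,0)).ravel() for c in(cs,cs[::-1]) for k in range(4)]
                    r.append(min(rs,key=lambda a:(a**2).sum()))
                if st is not None:
                    q=proj(cams[n],np.array([(-stub/2,0,p[3]),(stub/2,0,p[3])])@R.T+[p[0],p[1],zbase])
                    rs=[(q-np.array(c)).ravel() for c in(st,st[::-1])]
                    r.append(min(rs,key=lambda a:(a**2).sum()))
            return np.concatenate(r)
        s=least_squares(f,[x0[0],x0[1],yaw0,.02],x_scale=[.01,.01,.1,.01])
        if best is None or s.cost<best.cost:best=s
    return best
E
python3 - <<'E'
from fit import *
C={n:cam(n) for n in("top","side")}
def m(u,v,pts):return [(u-30+x/6.5-.5,v-22+y/6.5-.5) for x,y in pts]
D={"large":(.035,.014,.080,.086,(438,297),[(180,171),(177,130),(292,108),(300,150)],(412,206),[(218,40),(245,45),(235,102),(206,98)],[(110,136),(313,173)],None),
"medium":(.027,.012,.068,.068,(208,304),[(121,137),(126,172),(218,156),(211,118)],(340,335),[(202,64),(234,66),(219,135),(187,128)],[(112,138),(303,186)],[(180,22),(222,265)]),
"small":(.021,.010,.058,.052,(496,213),[(207,105),(209,135),(270,119),(264,100)],(377,163),[(200,75),(219,77),(213,105),(194,102)],[(147,140),(252,167)],[(180,57),(208,223)]),
"scale":(.026,.012,.058,0,(114,256),[(88,117),(90,141),(180,146),(178,118)],(258,392),[(188,47),(217,56),(178,122),(155,106)],None,None)}
for n,(L,W,h,st,tc,tp,sc,sp,ss,ts) in D.items():
    obs={"top":(m(*tc,tp),m(*tc,ts) if ts else None),"side":(m(*sc,sp),m(*sc,ss) if ss else None)}
    x0=ray(C["top"],tc,.03)
    s=fit(obs,L,W,h,st,x0,0,C)
    print(n,np.round(s.x[:2],4),np.round(np.degrees(s.x[2]),1),round(s.x[3],3),"res",np.round(s.fun,1))
    for k in obs:
        a=fit({k:obs[k]},L,W,h,st,x0,0,C);print("  ",k,np.round(a.x[:2],4),np.round(np.degrees(a.x[2]),1))
t=C["top"]
# pads & board from b1: crop scale 3 centred (300,215) w=130
def b(x,y):return (300-130+(x+.5)/3-.5, 215-97+(y+.5)/3-.5)
P=[[(220,227),(303,215),(314,300),(230,311)],[(337,208),(421,197),(432,282),(349,293)],[(453,190),(538,178),(549,262),(466,273)]]
for p in P:
    q=np.array([ray(t,b(*x),.022) for x in p]);print(np.round(q.mean(0),4),[round(np.linalg.norm(q[i]-q[i-1]),4) for i in range(4)])
q=np.array([ray(t,b(*x),.012) for x in [(31,205),(692,100),(743,368),(67,476)]]);print(np.round(q,4).tolist(),[round(np.linalg.norm(q[i]-q[i-1]),4) for i in range(4)])
S=C["side"]
def b2(x,y):return (310-80+(x+.5)/5-.5, 265-60+(y+.5)/5-.5)
P=[[(263,297),(370,325),(330,410),(222,380)],[(325,182),(428,210),(388,290),(287,263)],[(382,75),(480,100),(443,177),(343,155)]]
for p in P:
    q=np.array([ray(S,b2(*x),.022) for x in p]);print("side",np.round(q.mean(0),4),[round(np.linalg.norm(q[i]-q[i-1]),4) for i in range(4)])
E
```

```text
large [ 0.4169 -0.2215] 11.1 0.031 res [ 0.8  0.6  0.1 -0.7 -1.4  0.1  0.1  1.6  0.7 -0.6 -0.5 -0.9 -1.3 -0.6
 -0.2 -0.1  0.5  0.5 -0.9 -0.5]
   top [ 0.4176 -0.2218] 8.6
   side [ 0.4156 -0.2201] 13.4
medium [0.412 0.205] 11.2 0.023 res [ 0.2  0.4  0.  -0.4 -1.1 -0.  -0.6  1.2 -0.1  0.4 -0.3  1.8  0.4 -0.9
 -0.2 -1.9 -1.5 -1.  -0.8 -0.7  0.3  0.3 -0.7 -0.2]
   top [0.413  0.2042] 10.2
   side [0.4101 0.2069] 13.1
small [ 0.5771 -0.3444] 7.0 0.02 res [ 1.   1.5  0.9 -0.8 -1.4  0.  -0.7  0.6 -0.1  0.8 -0.9  0.1  0.5 -0.8
 -0.  -1.3 -1.4 -0.9 -0.8 -0.5  0.5 -0.4 -0.8 -0.5]
   top [ 0.5777 -0.3446] 6.2
   side [ 0.5748 -0.3415] 10.0
scale [0.5067 0.3884] 360.7 0.02 res [-0.1  1.   0.3 -1.2 -0.2 -0.6 -0.7  2.2  0.9 -0.6  0.2 -1.7 -1.9  0.2
 -0.2  0.4]
   top [0.5074 0.3881] 358.3
   side [0.5059 0.3888] -356.1
[0.5993 0.1104 0.022 ] [np.float64(0.0553), np.float64(0.0538), np.float64(0.0561), np.float64(0.0539)]
[0.6098 0.0346 0.022 ] [np.float64(0.0563), np.float64(0.0546), np.float64(0.0563), np.float64(0.0535)]
[ 0.621  -0.0407  0.022 ] [np.float64(0.0552), np.float64(0.0556), np.float64(0.0558), np.float64(0.0538)]
[[0.6428, 0.2644, 0.012], [0.7057, -0.1691, 0.012], [0.5269, -0.1939, 0.012], [0.4661, 0.2385, 0.012]] [np.float64(0.1786), np.float64(0.438), np.float64(0.1806), np.float64(0.4366)]
side [0.5975 0.113  0.022 ] [np.float64(0.0517), np.float64(0.0547), np.float64(0.0522), np.float64(0.0542)]
side [0.6074 0.0381 0.022 ] [np.float64(0.054), np.float64(0.0549), np.float64(0.0532), np.float64(0.0523)]
side [ 0.6183 -0.037   0.022 ] [np.float64(0.0575), np.float64(0.0537), np.float64(0.0548), np.float64(0.0526)]
```

The fits agree with the stated sizes: pad edges come out at about 55 mm and the board at 438 x 180 mm. The two cameras differ from each other by a steady (2, 3) mm. The pads from the tail end to the hip end are at about (.598,.112), (.609,.036) and (.620,-.039), with yaw 8.1. I'll start with the large vertebra, moving over it first.

```bash
python3 -m pendant '[0.345,0.915,0,0,0,0.756,60,0.345,0.915,0,0,0,0.756,60,0.345,0.915,0,0,0,0.756,60,0.345,0.915,0,0,0,0.756,60,0.345,0.915,0,0,0,0.756,60,0.345,0.915,0,0,0,0.756,60,0.345,0.915,0,0,0,0.756,60,0.345,0.915,0,0,0,0.756,60,0.345,0.915,0,0,0,0.756,60,0.345,0.915,0,0,0,0.756,60]' 25; python3 -m pendant '[0,0,0,0,0,0,60,0,0,0,0,0,0,60]'
```

```text
time_s: 1.65
tool_pos: [0.4175, -0.2199, 0.2229]
tool_rot: [-90.0, -0.0, -78.7]
force: [0.1, 1.0, 0.1]
grip_width: 0.0598
time_s: 1.9
tool_pos: [0.4168, -0.2217, 0.2227]
tool_rot: [-90.0, -0.1, -79.0]
force: [0.3, -0.2, -0.6]
grip_width: 0.0599
```

```bash
python3 -m pendant '[0,0,-0.8,0,0,0,50,0,0,-0.8,0,0,0,50,0,0,-0.8,0,0,0,50,0,0,-0.6,0,0,0,50,0,0,0,0,0,0,50,0,0,0,0,0,0,50]'; python3 - <<'E'
from h import *
cv2.imwrite("pics/a1.png",crop(cam("side"),412,195,50,7))
E
```

```text
time_s: 2.65
tool_pos: [0.4174, -0.2221, 0.1035]
tool_rot: [-89.9, -0.1, -79.1]
force: [-0.5, 0.6, -0.3]
grip_width: 0.0505
```

View pics/a1.png

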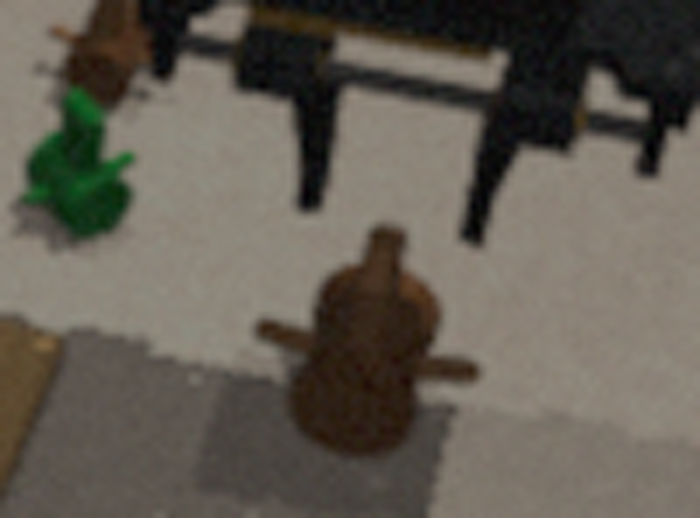

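The picture shows the fingertips at crop (312,210) and (472,240), straddling the blade. I'll compare that with the projected TCP.

```bash
python3 - <<'E'
from h import *
c=cam("side");o=env.get_obs()
p=proj(c,o["tool_pos"])[0]; print(p,"crop",(p[0]-362+.5)*7-.5,(p[1]-158+.5)*7-.5)
from scipy.spatial.transform import Rotation as R
z=R.from_euler("xyz",o["tool_rot"],degrees=True).as_matrix()[:,2]
for s in(-1,1):
  p=proj(c,o["tool_pos"]+s*z*.025)[0]; print((p[0]-362+.5)*7-.5,(p[1]-158+.5)*7-.5)
E
```

```text
[416.79584373 186.8235301 ] crop 386.5709061419525 204.76471066608426
455.89899121172493 218.6906542101654
317.7439757491554 190.93943414217793
```

```bash
python3 -m pendant '[0,0,-0.6,0,0,0,50,0,0,-0.62,0,0,0,50,0,0,0,0,0,0,50,0,0,0,0,0,0,10,0,0,0,0,0,0,10,0,0,0,0,0,0,10,0,0,0,0,0,0,10,0,0,0,0,0,0,10]' 25;  python3 - <<'E'
from h import *
cv2.imwrite("pics/a2.png",crop(cam("side"),412,195,50,7))
E
```

```text
time_s: 3.75
tool_pos: [0.4173, -0.2211, 0.054]
tool_rot: [-90.0, -0.0, -79.0]
force: [1.9, 0.1, 0.8]
grip_width: 0.0137
```

View pics/a2.png

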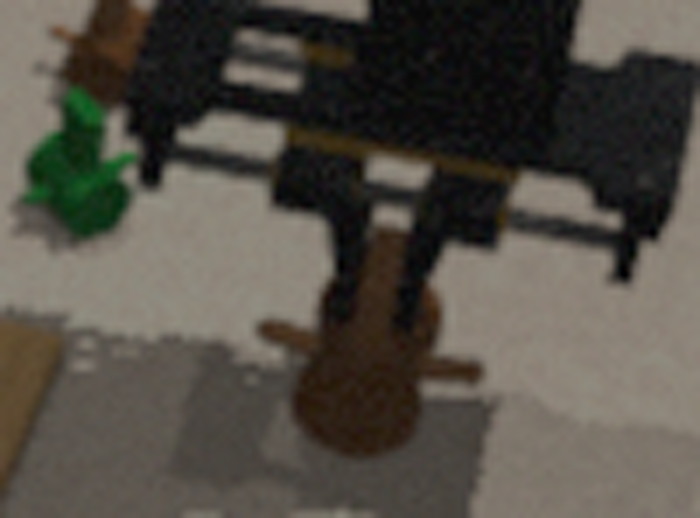

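Gripped at 13.7 mm, as expected for the 14 mm blade. Next I'll lift it and carry it over the hip-side pad.

```bash
python3 -m pendant '[0,0,0.5,0,0,0,10,0,0,1,0,0,0,10,0,0,1,0,0,0,10,0.723,0.65,0.2,0,0,-0.05,10,0.723,0.65,0,0,0,-0.04,10,0.723,0.65,0,0,0,-0.04,10,0.723,0.65,0,0,0,-0.04,10,0.723,0.65,0,0,0,-0.04,10,0.723,0.65,0,0,0,-0.04,10,0.722,0.655,0,0,0,-0.04,10]'; python3 -m pendant '[0,0,-1,0,0,0,10,0,0,-0.7,0,0,0,10,0,0,0,0,0,0,10,0,0,0,0,0,0,10]'; python3 - <<'E'
from h import *
c=cam("side");t=cam("top")
cv2.imwrite("pics/a3.png",crop(c,310,230,50,7));cv2.imwrite("pics/a3t.png",crop(t,330,190,50,7))
E
```

```text
time_s: 5.05
tool_pos: [0.6197, -0.0383, 0.1608]
tool_rot: [-90.1, 0.0, -81.9]
force: [0.4, -0.9, -2.2]
grip_width: 0.0137
time_s: 5.55
tool_pos: [0.62, -0.0389, 0.0946]
tool_rot: [-89.9, -0.0, -81.9]
force: [-0.0, -0.2, -1.8]
grip_width: 0.0136
```

View pics/a3.png

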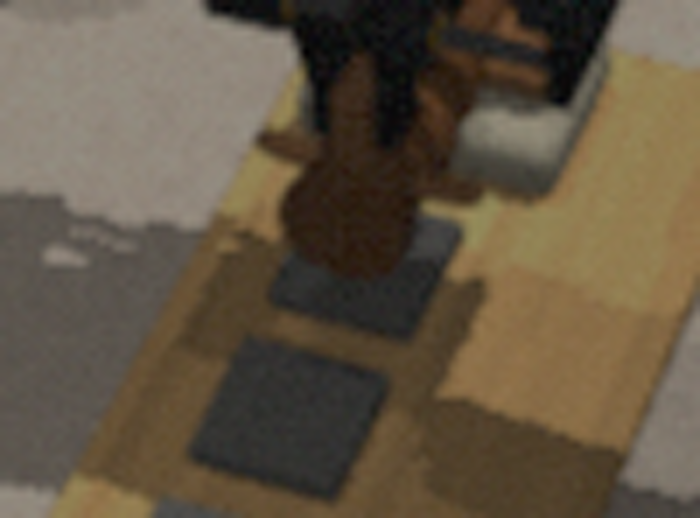

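View pics/a3t.png

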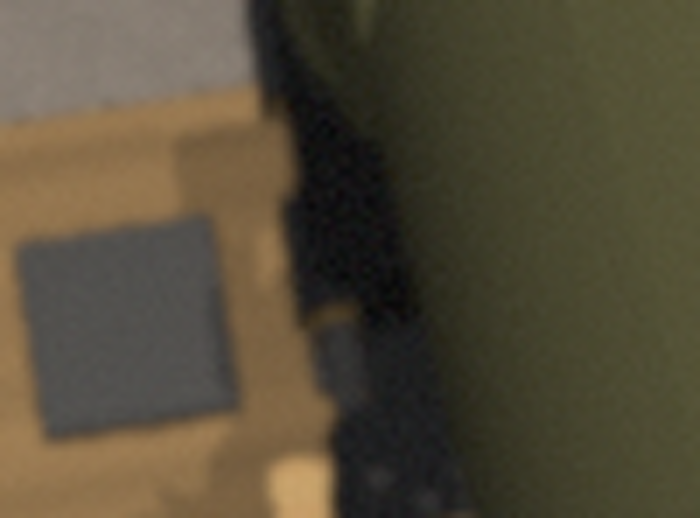

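The side view shows the barrel foot at crop (350,275), over the pad. I'll lower it until it just touches and look again before letting go.

```bash
python3 -m pendant '[0,0,-0.2,0,0,0,10,0,0,-0.2,0,0,0,10,0,0,-0.04,0,0,0,10,0,0,0,0,0,0,10,0,0,0,0,0,0,10]'; python3 - <<'E'
from h import *
c=cam("side")
cv2.imwrite("pics/a4.png",np.clip(crop(c,315,230,40,9)*1.5,0,255).astype(np.uint8))
E
```

```text
time_s: 6.28
tool_pos: [0.6194, -0.0389, 0.0761]
tool_rot: [-90.0, -0.0, -81.9]
force: [-0.5, -0.1, -2.7]
grip_width: 0.0138
```

View pics/a4.png

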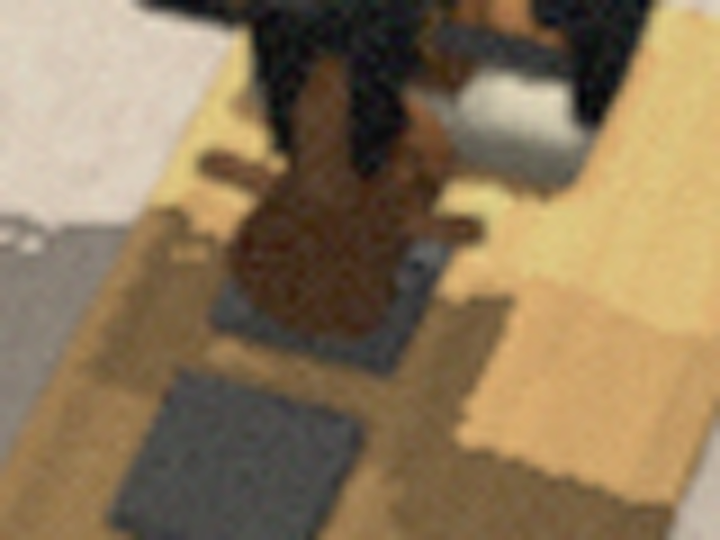

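```bash
python3 -m pendant '[0,0,0,0,0,0,40,0,0,0,0,0,0,40,0,0,0,0,0,0,40,0,0,0.5,0,0,0,40,0,0,1,0,0,0,40,0,0,1,0,0,0,50,-0.9,0.55,0,0,0,0,50,-0.9,0.55,0,0,0,0,50,-0.9,0.55,0,0,0,0,50,-0.9,0.55,0,0,0,0,50]'; python3 -m pendant '[-0.6,0.9,0,0,0,0.14,50,-0.7,0.9,0,0,0,0.15,50,0,0.9,0,0,0,0,50,0,0.9,0,0,0,0,50,0,0,0,0,0,0,50,0,0,0,0,0,0,50]'; python3 - <<'E'
from h import *
t=cam("top");c=cam("side")
cv2.imwrite("pics/a5.png",c["image"][:,:,::-1]);cv2.imwrite("pics/a5t.png",t["image"][:,:,::-1])
E
```

```text
time_s: 7.58
tool_pos: [0.4748, 0.0503, 0.1777]
tool_rot: [-89.9, -0.0, -81.8]
force: [-1.1, 0.1, 0.8]
grip_width: 0.0501
time_s: 8.32
tool_pos: [0.4238, 0.1927, 0.1769]
tool_rot: [-89.9, -0.1, -79.0]
force: [0.7, -0.0, -0.4]
grip_width: 0.0499
```

View pics/a5t.png

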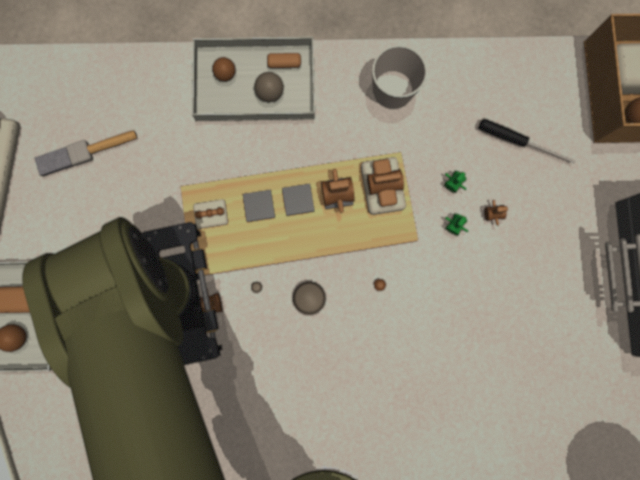

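View pics/a5.png

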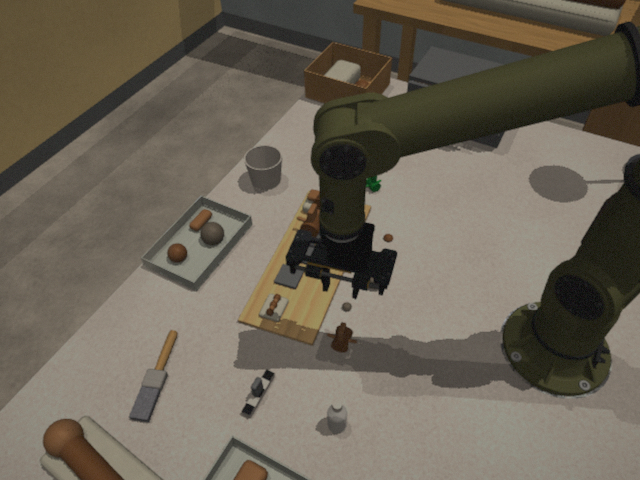

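The large vertebra is standing upright on the hip-side pad. I'll zoom in to check how well it is centred.

```bash
cat > zoom.py <<'E'
from h import *
import sys
def zoom(n,u,v,w,out,s=None):
    c=cam(n);s=s or 780/(2*w);h=w*3//4
    im=np.clip(cv2.resize(c["image"][v-h:v+h,u-w:u+w,::-1],None,fx=s,fy=s,interpolation=cv2.INTER_CUBIC).astype(float)*1.4,0,255).astype(np.uint8)
    im=np.ascontiguousarray(im)
    for k in range(0,2*w,5):
        x=int((k+.5)*s);cv2.line(im,(x,0),(x,6),(255,0,0));
        if k%10==0:cv2.putText(im,str(u-w+k),(x-8,16),0,.35,(255,0,0))
    for k in range(0,2*h,5):
        y=int((k+.5)*s);cv2.line(im,(0,y),(6,y),(255,0,0))
        if k%10==0:cv2.putText(im,str(v-h+k),(8,y+3),0,.35,(255,0,0))
    cv2.imwrite(out,im)
if __name__=="__main__":zoom(sys.argv[1],*map(int,sys.argv[2:5]),sys.argv[5])
E
python3 zoom.py top 338 192 30 pics/z1.png
```

```text
(no output)
```

View pics/z1.png

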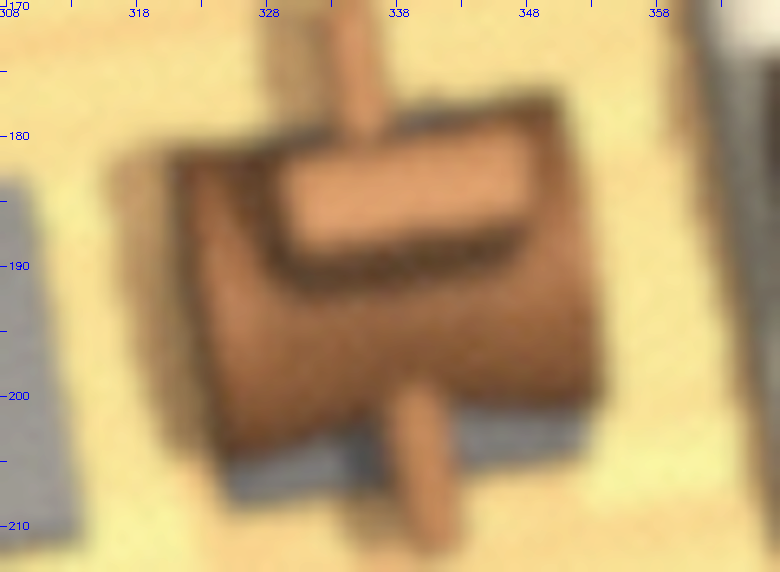

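```bash
python3 - <<'E'
from h import *
t=cam("top")
q=np.array([ray(t,(308+x/13-.5,170+y/13-.5),.102) for x,y in[(285,160),(305,250),(535,222),(520,135)]]);print(q.mean(0),[round(np.linalg.norm(q[i]-q[i-1]),4) for i in range(4)])
d=(q[2]+q[3]-q[0]-q[1]);print(np.degrees(np.arctan2(d[0],-d[1])))
# pad bottom corners from this picture
for x,y in[(225,508),(588,458)]: print(ray(t,(308+x/13-.5,170+y/13-.5),.022))
# predicted pad front corners
th=np.radians(8.1);ex=np.array([np.cos(th),np.sin(th)]);ey=np.array([-np.sin(th),np.cos(th)])
p=np.array([.621,-.0407]);print(p-.028*ex+.028*ey,p-.028*ex-.028*ey)
E
```

```text
[ 0.61783076 -0.0407908   0.102     ] [np.float64(0.0324), np.float64(0.0129), np.float64(0.0317), np.float64(0.0124)]
5.597294854156368
[ 0.59056056 -0.01677111  0.022     ]
[ 0.59708547 -0.07069851  0.022     ]
[ 0.5893341  -0.01692457] [ 0.59722457 -0.0723659 ]
```

By the top view the large one may sit about 2–3 mm toward the robot. I'll check that again when the arm is clear of both views. Next is the medium one.

```bash
python3 -m pendant '[-0.3,0.32,-0.6,0,0,0.02,50,0,0,-0.8,0,0,0,50,0,0,-0.4,0,0,0,50,0,0,0,0,0,0,50,0,0,0,0,0,0,50]'; python3 - <<'E'
from zoom import *
zoom("side",335,325,40,"pics/m1.png");zoom("side",310,235,30,"pics/m2.png")
E
```

```text
time_s: 9.15
tool_pos: [0.4123, 0.2061, 0.1051]
tool_rot: [-89.9, 0.0, -78.8]
force: [-0.6, -0.4, 0.4]
grip_width: 0.0502
```

View pics/m1.png

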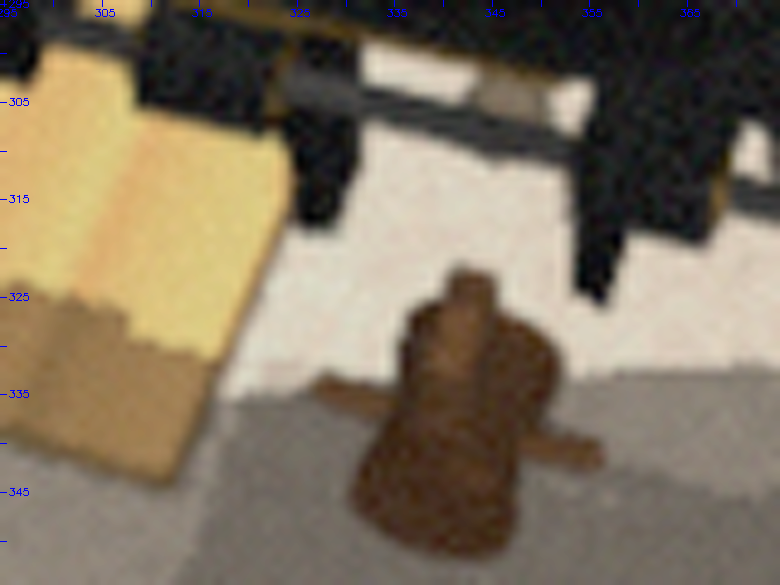

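View pics/m2.png

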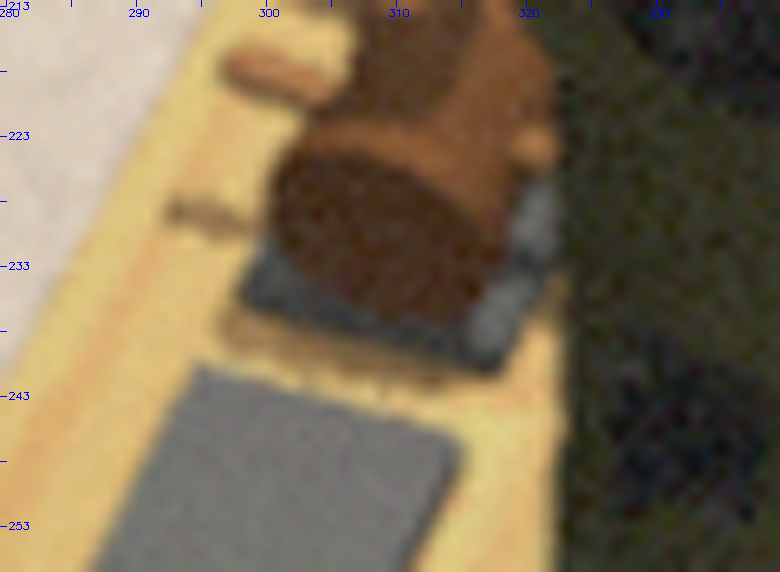

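```bash
python3 - <<'E'
from h import *
c=cam("side")
th=np.radians(8.1);ex=np.array([np.cos(th),np.sin(th),0]);ey=np.array([-np.sin(th),np.cos(th),0]);ez=np.array([0,0,1])
Z=lambda p:np.round(((p-[280,213]+.5)*13),0)
for o in ([.6194,-.0389,.022],[.6174,-.0389,.022],[.6194,-.0359,.022]):
    a=np.radians(np.arange(0,360,15));O=np.array(o)+.028*ey+.025*ez
    q=Z(proj(c,O+.024*(np.cos(a)[:,None]*ex+np.sin(a)[:,None]*ez)))
    print(o,"left",q[q[:,0].argmin()],"right",q[q[:,0].argmax()],"bot",q[q[:,1].argmax()],"ctr",q.mean(0))
    P=np.array(o);print(" pad corners",[Z(proj(c,P+.028*(i*ex+j*ey)))[0].tolist() for i,j in((1,1),(-1,1),(-1,-1))])
E
```

```text
[0.6194, -0.0389, 0.022] left [248. 202.] right [484. 265.] bot [428. 321.] ctr [365.75       233.08333333]
 pad corners [[236.0, 283.0], [506.0, 356.0], [606.0, 152.0]]
[0.6174, -0.0389, 0.022] left [258. 206.] right [493. 269.] bot [437. 325.] ctr [374.95833333 236.83333333]
 pad corners [[245.0, 287.0], [516.0, 360.0], [615.0, 156.0]]
[0.6194, -0.0359, 0.022] left [241. 213.] right [476. 276.] bot [393. 332.] ctr [358.04166667 243.66666667]
 pad corners [[228.0, 293.0], [499.0, 367.0], [599.0, 162.0]]
```

Both views put the large vertebra about 2.5 mm too close to the robot, so the cameras' mean has a +2.3 mm offset in world x. I'll use that for the other pieces and mend the large one afterwards. Now I'll grip the medium one.

```bash
python3 -m pendant '[0,0,-0.8,0,0,0,50,0,0,-0.72,0,0,0,50,0,0,0,0,0,0,50,0,0,0,0,0,0,8,0,0,0,0,0,0,8,0,0,0,0,0,0,8,0,0,0,0,0,0,8,0,0,0,0,0,0,8]' 20; python3 zoom.py side 335 325 40 pics/m3.png
```

```text
time_s: 10.3
tool_pos: [0.4117, 0.2059, 0.0436]
tool_rot: [-90.0, -0.0, -78.8]
force: [-1.1, 0.3, -1.1]
grip_width: 0.012
```

View pics/m3.png

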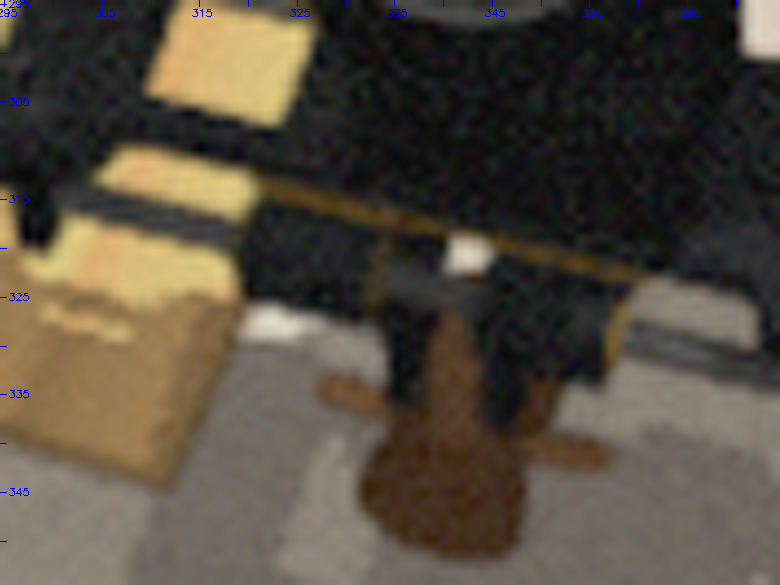

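```bash
python3 -m pendant '[0,0,0.5,0,0,0,8,0,0,1,0,0,0,8,0,0,1,0,0,0,8,0.71,-0.606,0,0,0,-0.05,8,0.71,-0.606,0,0,0,-0.05,8,0.71,-0.606,0,0,0,-0.05,8,0.71,-0.606,0,0,0,-0.04,8,0.71,-0.606,0,0,0,-0.04,8,0.715,-0.605,0,0,0,-0.04,8,0.715,-0.605,0,0,0,-0.04,8]'; python3 -m pendant '[0,0,0,0,0,0,8,0,0,-0.9,0,0,0,8,0,0,-0.6,0,0,0,8,0,0,-0.3,0,0,0,8,0,0,-0.08,0,0,0,8,0,0,0,0,0,0,8,0,0,0,0,0,0,8]';python3 zoom.py side 305 250 30 pics/m4.png
```

```text
time_s: 11.6
tool_pos: [0.6112, 0.0354, 0.1427]
tool_rot: [-90.1, 0.0, -81.9]
force: [-0.2, 0.7, -1.0]
grip_width: 0.0119
time_s: 12.48
tool_pos: [0.6114, 0.0365, 0.0693]
tool_rot: [-89.9, -0.0, -81.9]
force: [-0.2, 0.7, -2.0]
grip_width: 0.0118
```

View pics/m4.png

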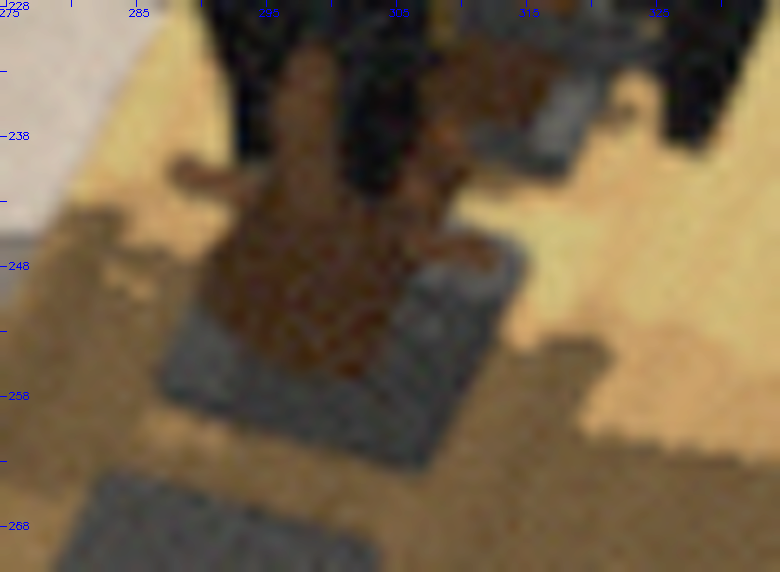

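```bash
python3 -m pendant '[0,0,-0.08,0,0,0,8,0,0,0,0,0,0,8,0,0,0,0,0,0,8]'; python3 - <<'E'
from zoom import *
zoom("side",305,250,30,"pics/m5.png");c=cam("side")
th=np.radians(8.1);ex=np.array([np.cos(th),np.sin(th),0]);ey=np.array([-np.sin(th),np.cos(th),0]);ez=np.array([0,0,1])
Z=lambda p:np.round(((p-[275,228]+.5)*13),0)
for o in ([.6086,.0364,.022],[.6106,.0364,.022],[.6086,.0394,.022]):
    a=np.radians(np.arange(0,360,5));O=np.array(o)+.022*ey+.020*ez
    q=Z(proj(c,O+.019*(np.cos(a)[:,None]*ex+np.sin(a)[:,None]*ez)))
    print(o,"left",q[q[:,0].argmin()],"right",q[q[:,0].argmax()],"bot",q[q[:,1].argmax()])
    P=np.array(o);print(" pad corners",[Z(proj(c,P+.028*(i*ex+j*ey)))[0].tolist() for i,j in((1,1),(-1,1),(-1,-1))])
E
```

```text
time_s: 12.9
tool_pos: [0.6114, 0.0364, 0.0656]
tool_rot: [-89.9, -0.0, -81.9]
force: [1.2, -0.2, 1.6]
grip_width: 0.0122
[0.6086, 0.0364, 0.022] left [199. 299.] right [390. 352.] bot [339. 395.]
 pad corners [[149.0, 377.0], [428.0, 456.0], [535.0, 237.0]]
[0.6106, 0.0364, 0.022] left [189. 289.] right [381. 348.] bot [330. 391.]
 pad corners [[140.0, 374.0], [419.0, 452.0], [526.0, 233.0]]
[0.6086, 0.0394, 0.022] left [190. 304.] right [382. 363.] bot [331. 406.]
 pad corners [[141.0, 389.0], [420.0, 468.0], [527.0, 248.0]]
```

View pics/m5.png

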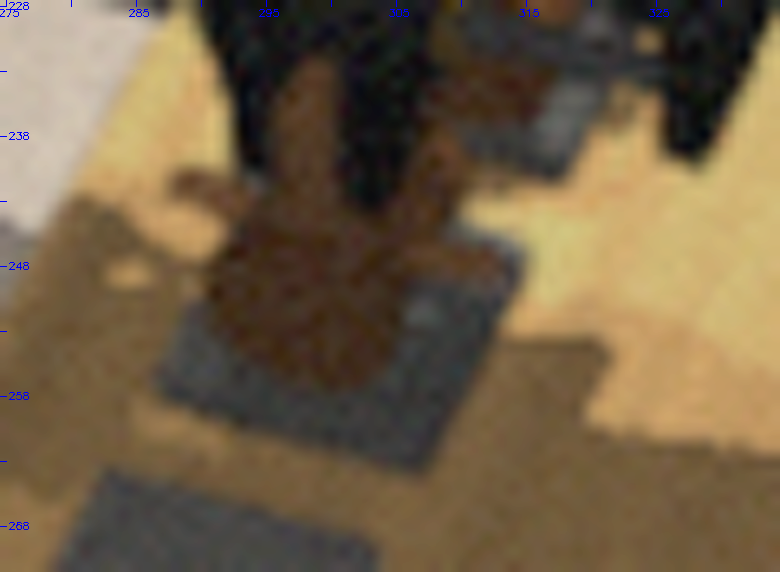

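The medium is within about 1 mm by this view. I'll release it and back off for a clear look at both, keeping the scale side in mind for parking.

```bash
python3 -m pendant '[0,0,0,0,0,0,35,0,0,0,0,0,0,35,0,0,0,0,0,0,35,0,0,0.5,0,0,0,35,0,0,1,0,0,0,50,0,0,1,0,0,0,50,-0.5,-0.95,0,0,0,0,50,-0.5,-0.95,0,0,0,0,50,-0.5,-0.95,0,0,0,0,50,-0.5,-0.95,0,0,0,0,50]'; python3 -m pendant '[0,-0.95,0,0,0,0,50,0,-0.95,0,0,0,0,50,0,-0.95,0,0,0,0,50,0,-0.95,0,0,0,0,50,0,-0.95,0,0,0,0,50,0,0,0,0,0,0,50]';python3 zoom.py side 305 242 30 pics/m6.png;python3 zoom.py top 318 196 40 pics/m7.png
```

```text
time_s: 14.25
tool_pos: [0.5304, -0.1167, 0.1666]
tool_rot: [-89.9, -0.1, -81.8]
force: [0.0, -0.7, 0.4]
grip_width: 0.0504
time_s: 15.0
tool_pos: [0.5298, -0.31, 0.166]
tool_rot: [-90.0, -0.1, -82.2]
force: [1.0, 0.7, -0.3]
grip_width: 0.0498
```

View pics/m6.png

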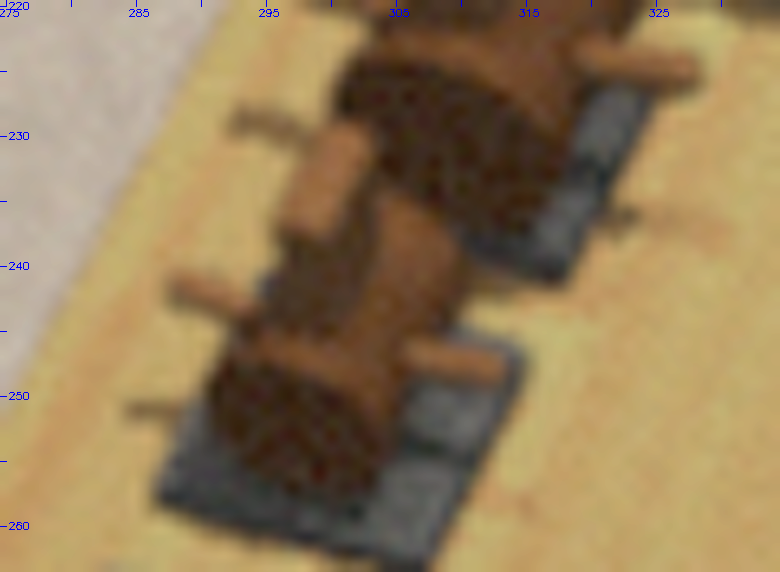

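View pics/m7.png

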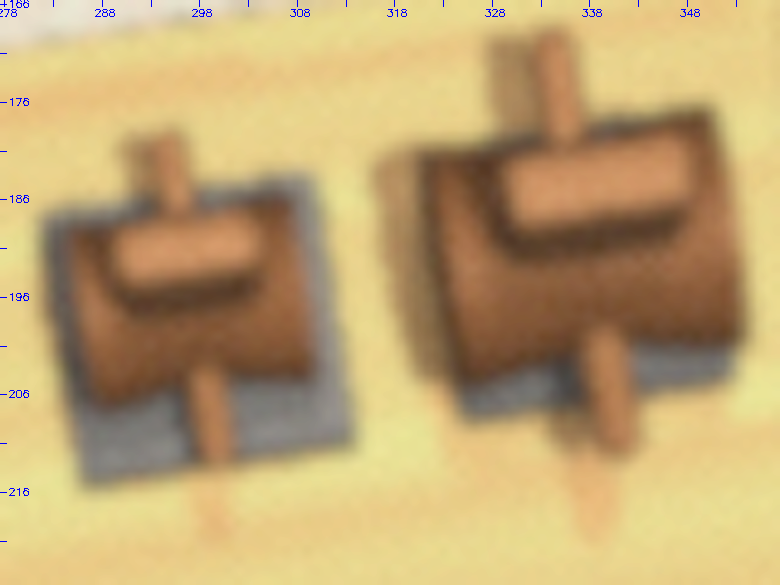

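```bash
python3 zoom.py side 312 212 30 pics/m8.png; python3 - <<'E'
from fit import *
C={n:cam(n) for n in("top","side")}
T=lambda P:[(278+x/9.75-.5,166+y/9.75-.5) for x,y in P]
S=lambda P:[(275+x/13-.5,220+y/13-.5) for x,y in P]
m=T([(112,226),(122,287),(258,262),(252,210)]);ms=T([(170,133),(215,462)])
l=T([(500,157),(517,230),(688,205),(680,140)]);ls=T([(552,32),(612,452)])
r=fit({"top":(m,ms)},.027,.012,.068,.068,(.61,.036),.022,C);print("med top",np.round(r.x,4),np.degrees(r.x[2]),np.round(r.fun,1))
r=fit({"top":(l,ls)},.035,.014,.080,.086,(.62,-.04),.022,C);print("lar top",np.round(r.x,4),np.degrees(r.x[2]),np.round(r.fun,1))
r=fit({"side":(S([(333,128),(372,138),(318,242),(280,228)]),S([(172,285),(505,368)]))},.027,.012,.068,.068,(.61,.036),.022,C);print("med side",np.round(r.x,4),np.degrees(r.x[2]),np.round(r.fun,1))
r=fit({"top":(T([(42,215),(313,178),(352,440),(86,485)]),None)},.056,.056,0,0,(.61,.036),.022,C);print("pad top",np.round(r.x,4),np.degrees(r.x[2]),np.round(r.fun,1))
E
```

```text
med top [ 0.6104  0.0352 -3.0204  0.0254] -173.0553550371218 [-0.3 -0.2 -0.4  0.   0.5  0.5  0.2 -0.6 -0.2 -0.6  0.2  0.8]
lar top [ 0.618  -0.0398  0.1114  0.0335] 6.382153270448629 [ 0.8  0.2  0.6 -0.7 -0.5  0.  -1.2  0.2  0.2  0.9  0.  -0.6]
med side [0.6073 0.0384 0.1517 0.0277] 8.689061505180362 [ 0.9  0.  -0.8 -0.4 -0.9  0.1  0.9  0.2  0.3  0.3 -0.4 -0.3]
pad top [0.6099 0.0348 6.4193 0.02  ] 367.7978198722417 [ 0.9  0.5  0.4 -0.7 -0.5 -0.1 -0.7  0.3]
```

View pics/m8.png

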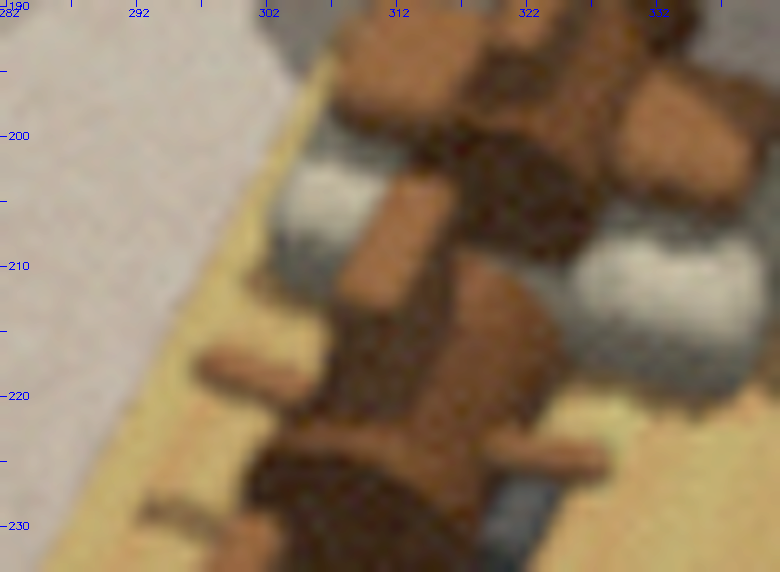

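By these fits the medium is within about 0.5 mm in both views. The large one needs about +2.6 mm in x, so I'll regrasp it and correct that now.

```bash
python3 -m pendant '[0.32,0.97,0.2,0,0,0.03,50,0.32,0.97,0,0,0,0,50,0.32,0.97,0,0,0,0,50,0.32,0.97,0,0,0,0,50,0.32,0.97,0,0,0,0,50,0.32,0.97,0,0,0,0,50,0.32,0.96,0,0,0,0,45,0,0,0,0,0,0,45,0,0,0,0,0,0,45]' 25;  python3 -m pendant '[0,0,-1,0,0,0,45,0,0,-1,0,0,0,45,0,0,-0.4,0,0,0,45,0,0,0,0,0,0,45,0,0,0,0,0,0,45]'
```

```text
time_s: 16.38
tool_pos: [0.62, -0.0344, 0.1731]
tool_rot: [-90.0, -0.1, -81.5]
force: [0.2, -0.8, 0.2]
grip_width: 0.0453
time_s: 17.0
tool_pos: [0.6215, -0.0347, 0.0788]
tool_rot: [-89.8, -0.0, -81.6]
force: [-0.5, -0.2, 1.3]
grip_width: 0.045
```

```bash
python3 -m pendant '[-0.05,-0.105,-0.07,0,0,-0.03,45,0,0,0,0,0,0,45,0,0,0,0,0,0,10,0,0,0,0,0,0,10,0,0,0,0,0,0,10,0,0,0,0,0,0,10,0,0,0,0,0,0,10,0,0,0,0,0,0,10]' 25
```

```text
time_s: 18.0
tool_pos: [0.6184, -0.0386, 0.0742]
tool_rot: [-90.0, 0.0, -81.9]
force: [0.6, -0.5, -0.8]
grip_width: 0.0136
```

```bash
python3 -m pendant '[0,0,0.2,0,0,0,10,0.06,0.005,0,0,0,0,10,0,0,0,0,0,0,10,0,0,0,0,0,0,10]'
```

```text
time_s: 18.5
tool_pos: [0.6204, -0.0385, 0.0819]
tool_rot: [-90.0, 0.0, -81.9]
force: [-0.6, -0.3, -2.5]
grip_width: 0.0137
```

```bash
python3 -m pendant '[0.045,0,-0.1,0,0,0,10,0,0,-0.08,0,0,0,10,0,0,0,0,0,0,10,0,0,0,0,0,0,10]';python3 -m pendant '[0,0,0,0,0,0,40,0,0,0,0,0,0,40,0,0,0,0,0,0,40,0,0,0.5,0,0,0,40,0,0,1,0,0,0,40,0,0,0.8,0,0,0,50,-0.15,-0.96,0,0,0,0,50,-0.15,-0.96,0,0,0,0,50,-0.15,-0.96,0,0,0,0,50,-0.15,-0.96,0,0,0,0,50]';python3 -m pendant '[-0.16,-0.96,0,0,0,0,50,-0.16,-0.96,0,0,0,-0.08,50,-0.16,-0.96,0,0,0,-0.08,50,-0.04,-0.88,0,0,0,0,50,0,0,0,0,0,0,50,0,0,0,0,0,0,50]'; python3 zoom.py top 318 196 40 pics/l1.png; python3 zoom.py side 312 222 30 pics/l2.png;
```

```text
time_s: 19.0
tool_pos: [0.6224, -0.0384, 0.0749]
tool_rot: [-90.0, 0.0, -81.9]
force: [-0.0, 0.8, -2.4]
grip_width: 0.0137
time_s: 20.25
tool_pos: [0.5988, -0.1932, 0.1689]
tool_rot: [-89.9, -0.1, -81.9]
force: [-0.2, -0.8, 0.9]
grip_width: 0.0496
time_s: 21.0
tool_pos: [0.5783, -0.3416, 0.1681]
tool_rot: [-89.9, 0.0, -83.4]
force: [-0.2, 0.5, 1.1]
grip_width: 0.0501
```

View pics/l1.png

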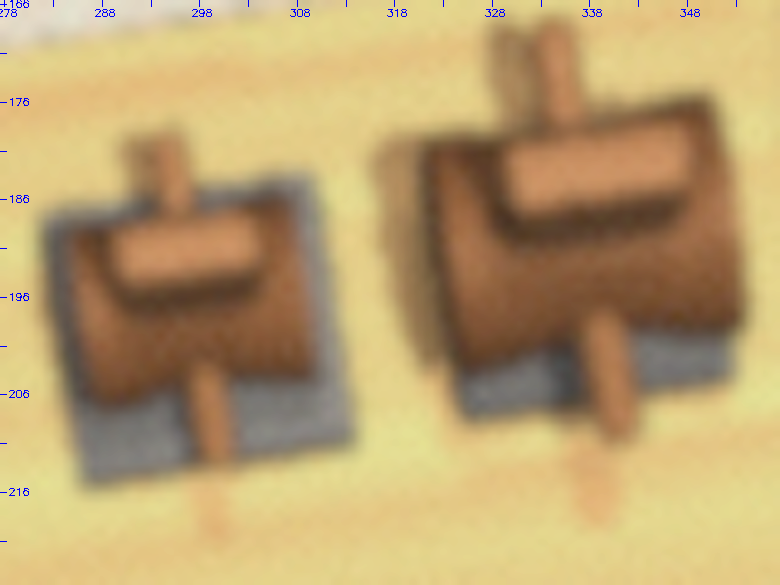

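View pics/l2.png

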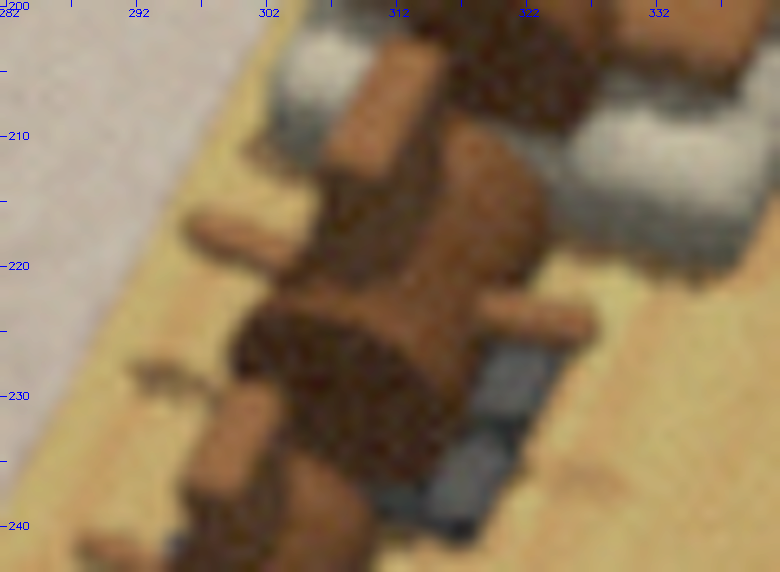

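The large one has moved about 2.8 mm and is now centred. Next is the small brown one; the tool is already above it and clear of the green decoys.

```bash
python3 -m pendant '[0,-0.035,-0.8,0,0,0.03,40,0,0,-0.8,0,0,0,40,0,0,0,0,0,0,40,0,0,0,0,0,0,40]'; python3 zoom.py side 377 155 30 pics/s5.png
```

```text
time_s: 21.6
tool_pos: [0.5788, -0.3433, 0.1046]
tool_rot: [-89.9, -0.0, -83.1]
force: [0.5, -0.2, 0.1]
grip_width: 0.04
```

View pics/s5.png

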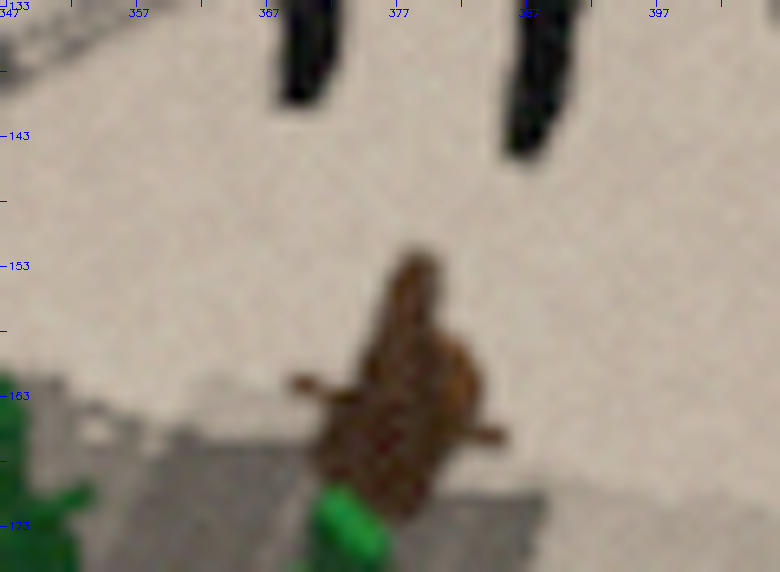

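```bash
python3 -m pendant '[0,0,-0.8,0,0,0,40,0,0,-0.88,0,0,0,40,0,0,0,0,0,0,40,0,0,0,0,0,0,6,0,0,0,0,0,0,6,0,0,0,0,0,0,6,0,0,0,0,0,0,6,0,0,0,0,0,0,6]' 15; python3 zoom.py side 377 155 30 pics/s6.png
```

```text
time_s: 22.65
tool_pos: [0.5781, -0.344, 0.0365]
tool_rot: [-90.0, -0.0, -83.2]
force: [-0.5, 0.1, 3.6]
grip_width: 0.0101
```

View pics/s6.png

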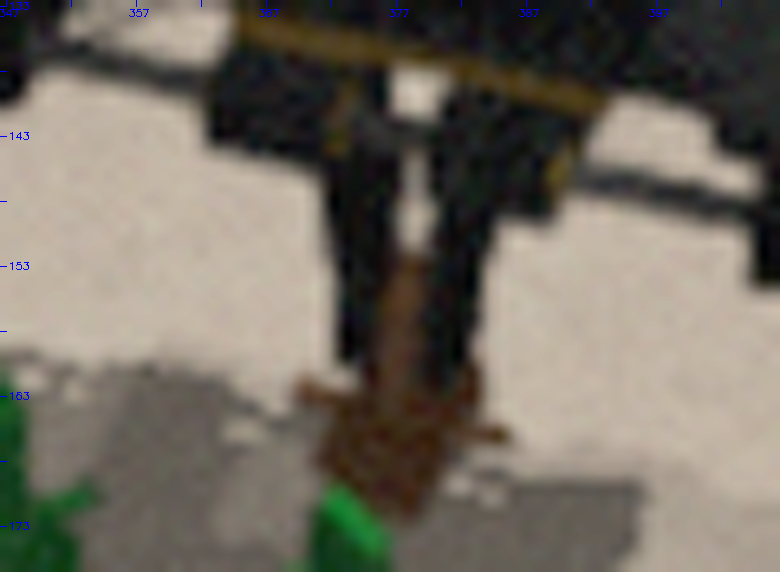

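```bash
python3 -m pendant '[0,0,0.5,0,0,0,6,0,0,1,0,0,0,6,0,0,1,0,0,0,6,0,0,1,0,0,0,6,0,0.5,0.1,0,0,0.03,6,0.05,0.9,0,0,0,0.02,6,0.05,0.9,0,0,0,0.02,6,0.05,0.9,0,0,0,0.02,6,0.05,0.9,0,0,0,0.02,6,0.05,0.9,0,0,0,0.02,6]'; python3 -m pendant '[0.05,0.9,0,0,0,0,6,0.05,0.9,0,0,0,0,6,0.05,0.9,0,0,0,0,6,0.05,0.9,0,0,0,0,6,0.05,0.9,0,0,0,0,6,0.05,0.9,0,0,0,0,6,0.05,0.9,0,0,0,0,6,0.02,0.9,0,0,0,0,6,0,0.09,0,0,0,0,6,0,0,0,0,0,0,6]'; python3 -m pendant '[0,0,0,0,0,0,6]'
```

```text
time_s: 23.95
tool_pos: [0.5866, -0.1412, 0.1789]
tool_rot: [-90.1, 0.1, -81.8]
force: [0.4, -0.1, -1.4]
grip_width: 0.0102
time_s: 25.2
tool_pos: [0.6015, 0.1478, 0.1791]
tool_rot: [-90.1, -0.0, -81.8]
force: [1.2, -0.5, -0.5]
grip_width: 0.0097
time_s: 25.32
tool_pos: [0.6024, 0.146, 0.1793]
tool_rot: [-90.0, -0.1, -82.0]
force: [-0.3, -1.1, -0.9]
grip_width: 0.0095
```

```bash
python3 -m pendant '[-0.02,-0.43,0,0,0,0,6,-0.02,-0.425,0,0,0,0.01,6,0,0,-0.9,0,0,0,6,0,0,-0.9,0,0,0,6,0,0,-0.7,0,0,0,6,0,0,0,0,0,0,6,0,0,0,0,0,0,6]'
```

```text
time_s: 26.2
tool_pos: [0.6018, 0.1127, 0.0811]
tool_rot: [-89.9, -0.0, -81.8]
force: [0.5, -0.1, -0.2]
grip_width: 0.0103
```

```bash
python3 -m pendant '[-0.025,-0.02,-0.4,0,0,-0.01,6,0,0,-0.15,0,0,0,6,0,0,0,0,0,0,6,0,0,0,0,0,0,6]'; python3 - <<'E'
from zoom import *
zoom("side",295,268,30,"pics/s7.png");c=cam("side")
th=np.radians(8.1);ex=np.array([np.cos(th),np.sin(th),0]);ey=np.array([-np.sin(th),np.cos(th),0]);ez=np.array([0,0,1])
Z=lambda p:np.round(((p-[265,246]+.5)*13),0)
for o in ([.5984,.1117,.022],):
    a=np.radians(np.arange(0,360,5));O=np.array(o)+.017*ey+.016*ez
    q=Z(proj(c,O+.015*(np.cos(a)[:,None]*ex+np.sin(a)[:,None]*ez)))
    print(o,"left",q[q[:,0].argmin()],"right",q[q[:,0].argmax()],"bot",q[q[:,1].argmax()])
    P=np.array(o);print(" pad corners",[Z(proj(c,P+.028*(i*ex+j*ey)))[0].tolist() for i,j in((1,1),(-1,1),(-1,-1))])
E
```

```text
time_s: 26.7
tool_pos: [0.5999, 0.1126, 0.0579]
tool_rot: [-90.0, -0.0, -81.9]
force: [-0.8, 0.5, 0.8]
grip_width: 0.0101
[0.5984, 0.1117, 0.022] left [196. 373.] right [351. 414.] bot [323. 450.]
 pad corners [[113.0, 454.0], [401.0, 538.0], [516.0, 303.0]]
```

View pics/s7.png

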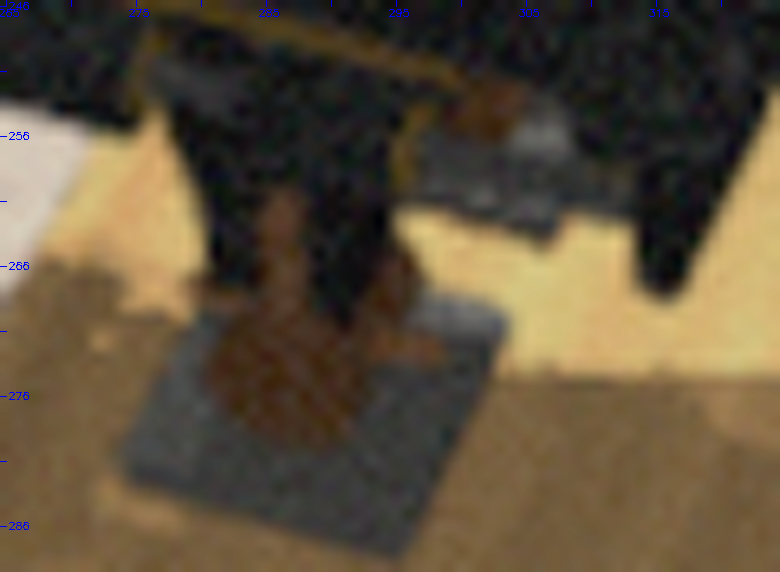

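```bash
python3 -m pendant '[0.03,0,0.08,0,0,0,6,0,0,-0.08,0,0,0,6,0,0,0,0,0,0,6,0,0,0,0,0,0,6]'; python3 -m pendant '[0,0,0,0,0,0,35,0,0,0,0,0,0,35,0,0,0,0,0,0,35,0,0,0.5,0,0,0,35,0,0,1,0,0,0,35,0,0,1,0,0,0,50,-0.35,0.95,0,0,0,-0.09,50,-0.35,0.95,0,0,0,-0.09,50,-0.35,0.95,0,0,0,-0.09,50,-0.35,0.95,0,0,0,-0.09,50]';python3 -m pendant '[-0.35,0.95,0,0,0,-0.09,50,-0.35,0.95,0,0,0,-0.09,50,-0.2,0.95,0,0,0,-0.09,50,0,0.15,0,0,0,-0.09,50,0,0,0,0,0,0,50,0,0,0,0,0,0,50]'; python3 zoom.py top 268 205 40 pics/s8.png; python3 zoom.py side 297 265 40 pics/s9.png
```

```text
time_s: 27.3
tool_pos: [0.6013, 0.1129, 0.0578]
tool_rot: [-90.0, 0.0, -81.9]
force: [1.2, 0.5, 0.9]
grip_width: 0.0097
time_s: 28.55
tool_pos: [0.5449, 0.2662, 0.1596]
tool_rot: [-89.9, 0.0, -85.5]
force: [0.8, 0.2, -0.8]
grip_width: 0.0501
time_s: 29.3
tool_pos: [0.5103, 0.3829, 0.158]
tool_rot: [-90.0, -0.1, -89.2]
force: [-0.1, -0.4, -0.5]
grip_width: 0.0501
```

View pics/s8.png

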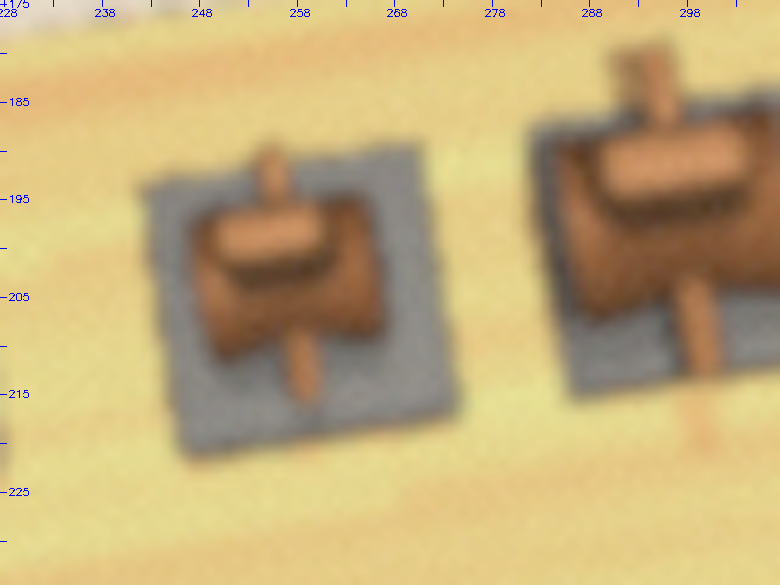

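View pics/s9.png

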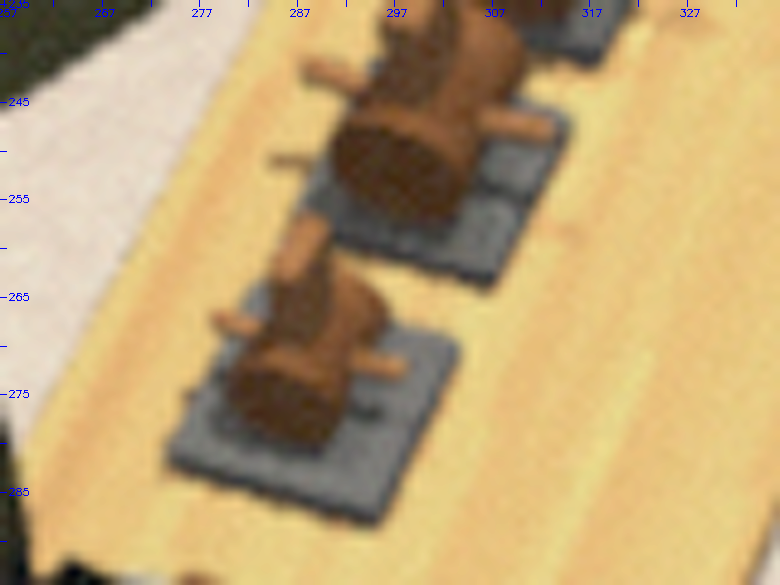

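```bash
python3 - <<'E'
from fit import *
C={n:cam(n) for n in("top","side")}
T=lambda P:[(228+x/9.75-.5,175+y/9.75-.5) for x,y in P]
S=lambda P:[(257+x/9.75-.5,235+y/9.75-.5) for x,y in P]
def show(k,r):
    print(k,np.round(r.x[:2],4),round(np.degrees(r.x[2]),1)%180,round(r.x[3],3),np.round(r.fun,1))
x0=(.6,.112)
show("top",fit({"top":(T([(217,215),(222,262),(322,248),(318,207)]),T([(270,148),(305,402)]))},.021,.01,.058,.052,x0,.022,C))
show("side",fit({"side":(S([(300,215),(327,222),(298,282),(272,272)]),S([(217,320),(403,365)]))},.021,.01,.058,.052,x0,.022,C))
show("pad top",fit({"top":(T([(145,187),(423,147),(460,412),(183,460)]),None)},.056,.056,0,0,x0,.022,C))
for p in S([(172,455),(375,512),(460,350)]): print(ray(C["side"],p,.022))
q=[ray(C["side"],p,.022) for p in S([(172,455),(460,350)])];print("pad side",(q[0]+q[1])/2)
E
```

```text
top [0.5999 0.1108] 6.9 0.022 [ 0.7  0.4  0.4 -0.8 -0.8 -0.  -0.6  0.5  0.1  0.4  0.3 -0.4]
side [0.5975 0.113 ] 9.699999999999989 0.021 [-0.9  0.4  0.5  0.4  0.9 -0.3 -0.5 -0.6 -0.9 -0.4  0.9  0.4]
pad top [0.5993 0.1104] 7.8 0.02 [ 0.4  0.5 -0.  -0.5 -0.2 -0.2 -0.2  0.1]
[0.61898455 0.14423131 0.022     ]
[0.56732864 0.13609564 0.022     ]
[0.57326972 0.08480023 0.022     ]
pad side [0.59612713 0.11451577 0.022     ]
```

The small one is within about 1 mm of its pad centre. Next is the scale bar; I'll look at it under the gripper first.

```bash
python3 -m pendant '[-0.03,0.14,-0.7,0,0,0.18,40,0,0,-0.7,0,0,0,40,0,0,0,0,0,0,40,0,0,0,0,0,0,40]'; python3 zoom.py side 258 385 40 pics/c1.png
```

```text
time_s: 30.0
tool_pos: [0.5085, 0.3905, 0.1029]
tool_rot: [-89.9, 0.0, -87.3]
force: [0.0, -0.0, -0.2]
grip_width: 0.0401
```

View pics/c1.png

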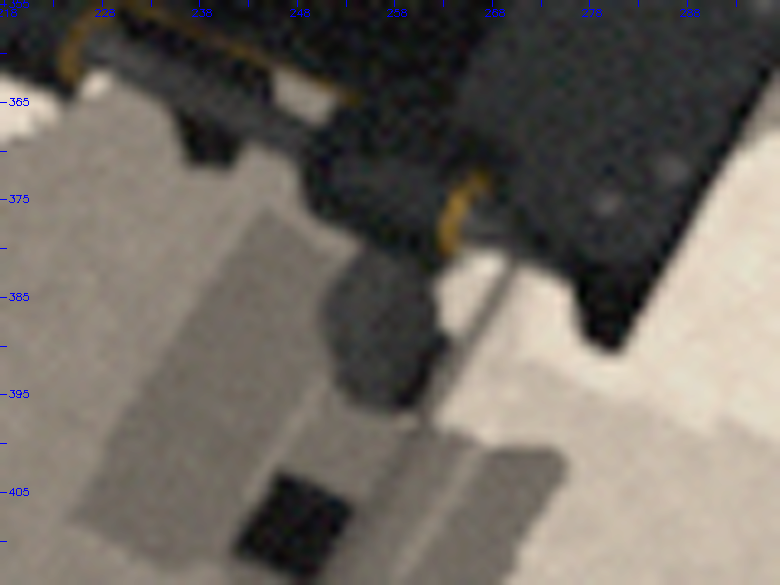

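```bash
python3 - <<'E'
from zoom import *
from scipy.spatial.transform import Rotation as R
c=cam("side");o=env.get_obs();A=R.from_euler("xyz",o["tool_rot"],degrees=True).as_matrix()
zz=lambda P:np.round((proj(c,P)[0]-[218,355]+.5)*9.75)
for dz in(-.058,-.035,-.02,.02,.035,.058):
    print(dz,zz(o["tool_pos"]+A[:,2]*dz),zz(o["tool_pos"]+A[:,2]*dz-A[:,1]*.05))
th=np.radians(2.5)
for z in(.058,):
  for x,y in((6,13),(-6,13),(-6,-13),(6,-13)):
    print("fin",zz(np.array([.5067+np.cos(th)*x/1e3-np.sin(th)*y/1e3,.3885+np.sin(th)*x/1e3+np.cos(th)*y/1e3,z])))
zoom("side",258,365,60,"pics/c2.png")
E
```

```text
-0.058 [593. 288.] [572. 167.]
-0.035 [488. 240.] [462. 119.]
-0.02 [420. 209.] [392.  87.]
0.02 [241. 129.] [207.   5.]
0.035 [175.  99.] [138. -26.]
0.058 [76. 54.] [ 35. -72.]
fin [313. 310.]
fin [365. 334.]
fin [430. 224.]
fin [379. 200.]
```

View pics/c2.png

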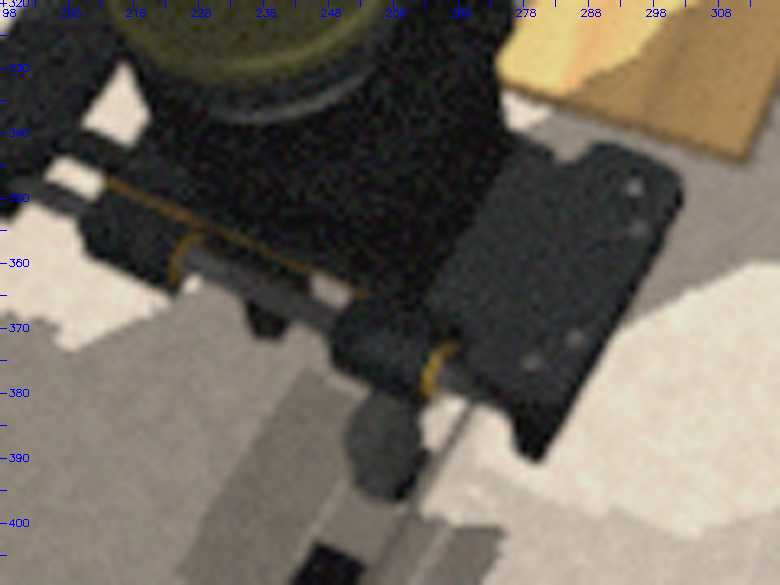

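```bash
python3 -m pendant '[0,-0.05,-0.5,0,0,0,40,0,0,-0.5,0,0,0,40,0,0,-0.5,0,0,0,40,0,0,-0.45,0,0,0,40,0,0,0,0,0,0,40,0,0,0,0,0,0,40]'; python3 -m pendant '[0,0,0,0,0,0,8,0,0,0,0,0,0,8,0,0,0,0,0,0,8,0,0,0,0,0,0,8,0,0,0,0,0,0,8]' 20
```

```text
time_s: 30.9
tool_pos: [0.5081, 0.3888, 0.0241]
tool_rot: [-90.0, 0.0, -87.3]
force: [0.1, -0.3, 0.1]
grip_width: 0.0398
time_s: 31.52
tool_pos: [0.5082, 0.3884, 0.0241]
tool_rot: [-90.0, 0.0, -87.3]
force: [0.0, -0.0, 0.9]
grip_width: 0.0115
```

```bash
python3 -m pendant '[0,0,0.5,0,0,0,8,0,0,1,0,0,0,8,0,0,1,0,0,0,8,0.07,-0.9,0.2,0,0,0.06,8,0.07,-0.9,0,0,0,0.06,8,0.07,-0.9,0,0,0,0.06,8,0.07,-0.9,0,0,0,0.06,8,0.07,-0.9,0,0,0,0.06,8,0.07,-0.9,0,0,0,0.06,8,0.07,-0.9,0,0,0,0.06,8]'; python3 -m pendant '[0.07,-0.9,0,0,0,0.06,8,0.07,-0.9,0,0,0,0.06,8,0.1,-0.9,0,0,0,0,8,0,0,0,0,0,0,8,0,0,0,0,0,0,8]'
```

```text
time_s: 32.78
tool_pos: [0.5276, 0.1355, 0.133]
tool_rot: [-89.9, -0.0, -83.0]
force: [1.6, -0.3, -1.1]
grip_width: 0.0117
time_s: 33.4
tool_pos: [0.5371, 0.0294, 0.1326]
tool_rot: [-89.9, 0.0, -81.8]
force: [0.2, 0.4, -0.0]
grip_width: 0.0119
```

```bash
python3 -m pendant '[0.02,-0.085,-0.8,0,0,-0.01,8,0,0,-0.8,0,0,0,8,0,0,-0.5,0,0,0,8,0,0,-0.2,0,0,0,8,0,0,0,0,0,0,8,0,0,0,0,0,0,8]'; python3 zoom.py side 325 260 40 pics/c3.png;python3 zoom.py top 300 220 50 pics/c4.png
```

```text
time_s: 34.15
tool_pos: [0.5388, 0.0252, 0.0409]
tool_rot: [-89.9, -0.0, -82.0]
force: [-0.4, -0.5, -0.8]
grip_width: 0.0116
```

View pics/c3.png

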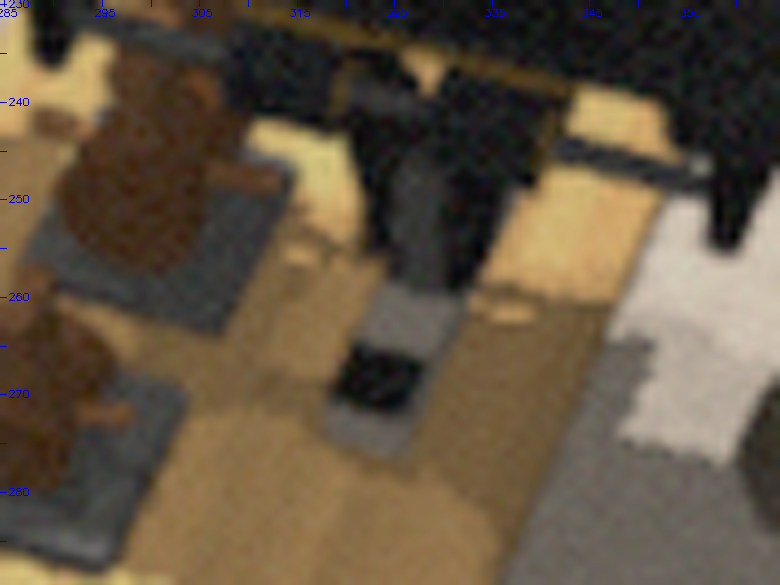

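View pics/c4.png

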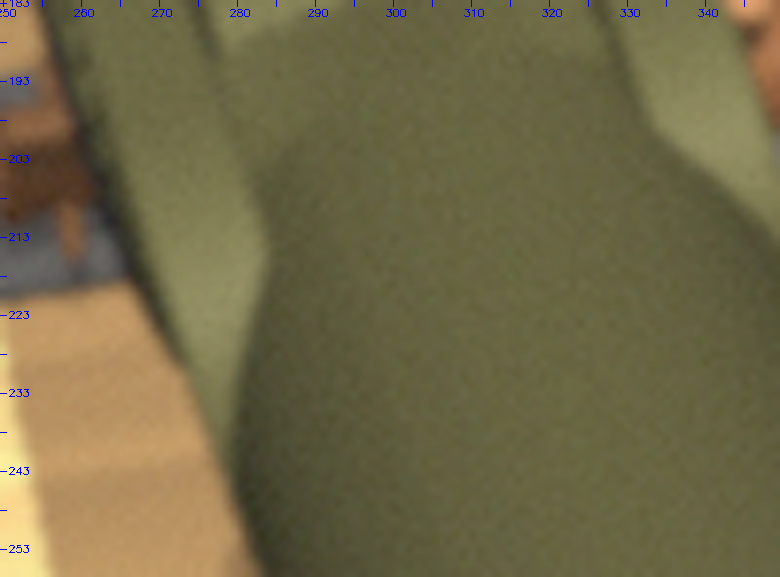

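```bash
python3 -m pendant '[-0.01,0.015,-0.06,0,0,0,8,0,0,-0.05,0,0,0,8,0,0,0,0,0,0,8,0,0,0,0,0,0,8]'; python3 -m pendant '[0,0,0,0,0,0,30,0,0,0,0,0,0,30,0,0,0,0,0,0,30,0,0,0.5,0,0,0,30,0,0,1,0,0,0,30,0,0,1,0,0,0,30,0,0,0.5,0,0,0,30,-0.5,-0.9,0,0,0,0,30,-0.5,-0.9,0,0,0,0,30,-0.5,-0.9,0,0,0,0,30]';python3 -m pendant '[-0.1,-0.95,0,0,0,0,30,-0.1,-0.95,0,0,0,0,30,0,-0.95,0,0,0,0,30,0,-0.95,0,0,0,0,30,0,-0.95,0,0,0,0,30,0,-0.95,0,0,0,0,30,0,0,0,0,0,0,30,0,0,0,0,0,0,30]'; python3 zoom.py side 315 250 60 pics/c5.png;python3 zoom.py top 300 215 60 pics/c6.png
```

```text
time_s: 34.75
tool_pos: [0.5376, 0.0255, 0.036]
tool_rot: [-90.0, -0.0, -82.0]
force: [-2.4, -1.1, 5.7]
grip_width: 0.012
time_s: 36.0
tool_pos: [0.4773, -0.0832, 0.1569]
tool_rot: [-89.9, -0.1, -81.9]
force: [0.4, -0.3, -0.0]
grip_width: 0.0299
time_s: 37.0
tool_pos: [0.47, -0.3096, 0.1562]
tool_rot: [-89.9, 0.0, -81.9]
force: [0.5, 0.9, 0.1]
grip_width: 0.03
```

View pics/c5.png

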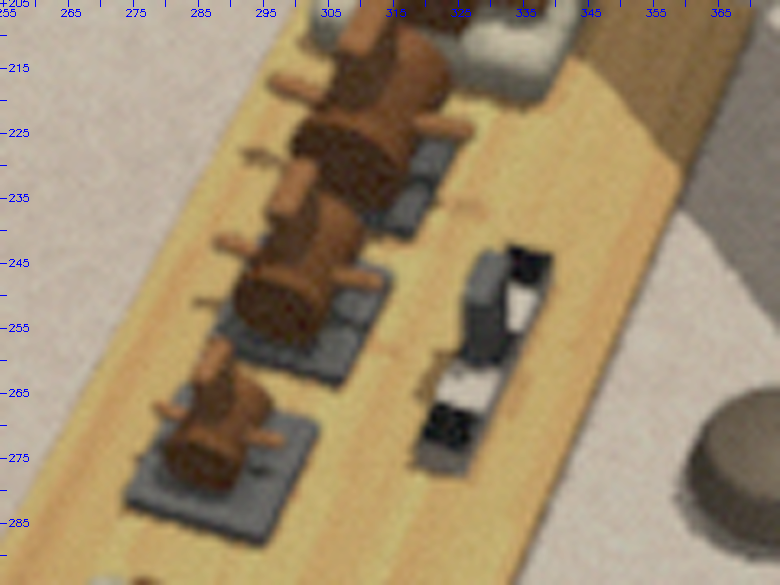

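View pics/c6.png

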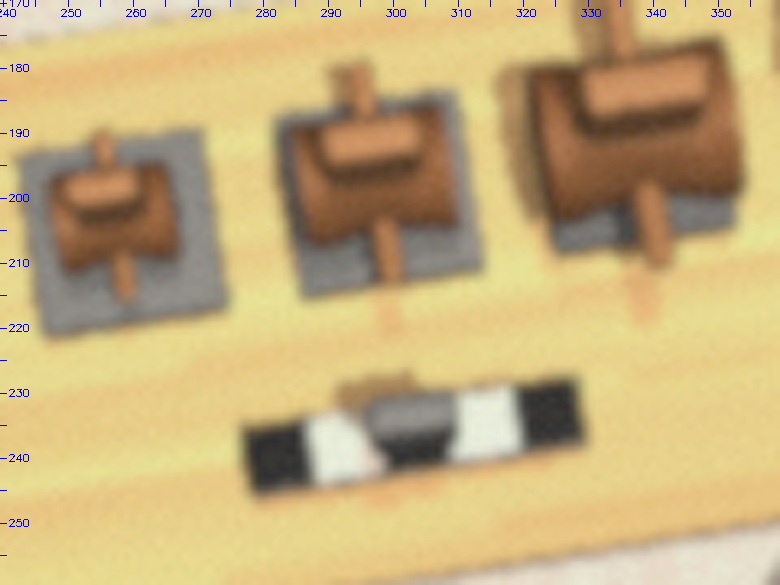

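```bash
python3 - <<'E'
from fit import *
C={n:cam(n) for n in("top","side")}
T=lambda P:[(240+x/6.5-.5,170+y/6.5-.5) for x,y in P]
r=fit({"top":(T([(243,428),(577,377),(585,443),(255,497)]),None)},.1,.02,.016,0,(.538,.026),.012,C)
print(r.x[:2],np.degrees(r.x[2]),np.round(r.fun,1))
th=np.radians(8.1);ex=np.array([np.cos(th),np.sin(th)]);ey=np.array([-np.sin(th),np.cos(th)])
d=r.x[:2]-np.array([.610,.0350]);print("rel medium, row frame mm",1e3*d@ex,1e3*d@ey)
fin=T([(368,402),(455,393),(455,425),(370,437)])
q=np.array([ray(C["top"],p,.070) for p in fin]);d=q.mean(0)[:2]-np.array([.610,.0350]);print("fin",1e3*d@ex,1e3*d@ey)
l=T([(580,75),(592,122),(705,105),(700,58)])
q=np.array([ray(C["top"],p,.102) for p in l]);print("large",q.mean(0))
E
```

```text
[0.53603765 0.02524052] 7.955187395263649 [ 0.8 -0.   0.3 -0.1 -0.4  0.2 -0.7 -0.1]
rel medium, row frame mm -74.59959795405713 0.7592723099111027
fin -74.57574550869099 1.0098148675052878
large [ 0.6194959  -0.03991456  0.102     ]
```

```bash
python3 -c "
from cell import env
o=env.get_obs();print(o['time_s'],o['tool_pos'],o['force']);print(env.sign_off())"
```

```text
37.2 [ 0.46994085 -0.30924078  0.15585376] [0.17489277 0.53438749 0.00634414]
the job is handed in; nothing more can be done
None
```

All three vertebrae are upright on their pads: the large one next to the hip block, the medium in the middle and the small one next to the tail end. The photo scale lies flat on the bare strip in front of the medium one. I handed in at 37 s with the gripper open, clear and touching nothing.

| Piece | Last check |
|---|---|
| Large vertebra | About 1–1.5 mm from its pad centre in the last top view. |
| Medium vertebra | About 0.5–1 mm from its pad centre in both views. |
| Small vertebra | About 1 mm off in the top view and about 2 mm off in the side view, where the pad corners read less well. |
| Photo scale | 75 mm in front of the medium vertebra, 1 mm off its centre along the row, at 8.0° against the board's 8.1°. |

- **Blade direction:** Each vertebra was set down with the gripper turned to the board's 8.1°. The pictures read the blades between about 6° and 10°, which is the scatter of my pixel readings.
- **Disagreements:** The two cameras differed from each other by about 2–3 mm. Both also read about 2.5 mm short of the arm in x, so my first placing of the large vertebra was about 3 mm off. I regrasped it, moved it, and used the same correction for the other pieces.

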